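# Post the worn blade cassettes in the screw-capped tin

## Robot

A 7-joint arm with a two-finger parallel gripper is mounted at the origin on the work surface. World frame = base frame: x ahead of the robot, y to its left, z up, the work surface at z = 0. Lengths are in m, angles in degrees, forces in N, time in s.
With the tool pointing down it reaches from about 0.425 to 0.875 m from the base axis. Payload 4.7 kg.
Tool frame: the origin (TCP) lies midway between the tips of the shut fingers; the grasp point (between the pads) lies 19 mm behind it; z points along the fingers, y is the direction in which the jaws open and shut (so a half turn about z gives the same grasp; the last joint's range is limited). The gripper opens to 87 mm and grips with 3 to 60 N. Pads are 19 mm wide; open, the fingers measure 117 mm over their backs; the gripper's body (75 mm by 190 mm) begins 51 mm behind the grasp point.
Start: joints at [71.167, 18.392, -4.016, 83.108, 1.295, 78.541, -3.26], TCP at [0.218, -0.612, 0.185] pointing down, gripper open.
Joint ranges: [-163.93, 163.93], [-17.29, 119.83], [-79.2, 71.16], [3.27, 140.29], [-89.18, 269.18], [5.43, 117.66], [-154.24, 154.24]. Speed limits (degrees/s): [147.25, 147.25, 180, 180, 180, 180, 180].

## Interface

Orientations are given as [roll, pitch, yaw] about the fixed x, y, z axes, in that order (R = Rz(yaw) Ry(pitch) Rx(roll)).
In Python, from cell import env gives the robot as it stands.
- The arm moves only by the tool apply_moves, never from a script. Its argument "targets" is a list of rows, each a list of 2 entries, a list of its own where there are three numbers: the shift along the world's x, y, z in mm, then the turn, a rotation vector about the world's x, y, z in rad. A call has 1 to 8 rows; each row is the pose to reach, as a shift and turn from the pose commanded when the call began; what a row does not reach only later rows make up. A row lasts 1/10 s, in which the tool goes at most 50 mm and 8.59 degrees, less where a joint would pass 70% of its speed; a pose out of reach is approached as far as the arm can. A call with a gripper value outside its range is refused whole. "hand" is the finger opening in mm, from 0 to 87, set as the call begins (left out, the last holds). The fingers move at their own pace and stop on an object; "squeeze" is the grip in N (left out, the last holds). Time passes only in rows, so rows that repeat a pose let the fingers close. It gives the time, the measured TCP pose, the force and the opening at its end, in the units of the state.
- env.get_obs(): the state, without advancing time (a new reading comes with each control period).
- env.read_camera(name): name is "side" or "top"; returns a dict with "image" (420x560x3 uint8, red, green, blue), "camera_matrix" (3x3 intrinsics, pixels), "k1" (the pictures are not rectified: a ray, as slopes to the right and down, at radius r is drawn at 1 + k1 r^2 times it, then the intrinsics apply), "camera_from_world" (4x4, takes a point from world to camera coordinates). Camera axes: x right, y down, z forward; pixel columns grow to the right and rows downward; lengths in m; the calibration is good to about 2 mm. A picture is of the moment at which its call begins. There is no depth.
- env.sign_off(): hands the job in, once; it reports no verdict.
Trained networks look in a picture, given as the dict that the camera call returned (one of the last four; its "shot" number tells which), for a name from the list of things; names that differ only in an ending like _2 or _b are one class to them, and where a whole thing is asked for, a point or a joint stands for the part that bears it (a point fixed in the world has none). Each returns a list of dicts, best first, with "conf" (0 to 1); they miss things now and then, are a little off and sometimes report something else, mostly with a low value. They report only what shows in the picture. A call takes as long as a camera call. They do not tell look-alikes from the thing itself.
- env.regions_of(picture, target): "region" (420x560 bool, what is visible of it) and "rect" ([left, top, right, bottom] in pixels, round what is visible of it).
The state is a dict: "time_s": time; "qpos": joint angles; "joint_velocities": joint speeds; "effort": joint torques, N m; "tool_pos": TCP position; "tool_rot": TCP orientation; "force": force on the tool from outside, world axes, zero at the start; "wrist_torque": the same for the moment, N m; "grip_width": finger opening in m.
Only numpy, scipy, OpenCV 4.12 (cv2) and the standard library are available. Lean on these libraries where they do the work, as an engineer would, in place of code of your own. Each camera call takes 0.05 s, during which the arm holds its last target. There are 200 camera calls.

## Task

Unscrew the orange cap of the used-blade tin anticlockwise, a twist at a time, until it lifts free, and set it right way up inside the steel dish. Then post every red (worn) blade cassette in the rack down through the slot in the tin's neck so that it lies inside the tin. Leave the green (fresh) cassettes standing in their rack pockets, the cap in the dish (straighten that out if the dish or cap gets knocked), and the model buses, shed and portal alone.

Things in the scene. Friction and masses are not known exactly. Their poses are not given: they have to be found in the camera images.
- tin: the used-blade tin: a clear-walled box 150 (x) x 100 (y) x 135 mm high, fixed to the table, with a grey top plate (z 127 to 135 mm). A dark round neck, 44 mm across and 18 mm high, stands on the plate 35 mm from the centre on the -x side; the orange screw cap starts on it. Under it a slippery ramp falls to +x, so cassettes slide clear. Origin: centre of its underside; z up.
- slot (a point): centre of the slot's mouth, on the flat top of the neck (153 mm above the table). The slot is 12 mm along this frame's x and 35 mm along its y and runs straight down through neck and top plate (26 mm deep) into the tin. The slot does not turn with the cap. Axes as the tin's.
- cap_turn (a joint): unscrewing of the neck's thread, rad: 0 tight, grows anticlockwise seen from above, stop at 5.2. Turns against 0.2 N m and stays put. The cap turns with it (0.05 rad play), rising 1 mm per rad. Below 3.6 rad it cannot be pulled off; from 4.6 it lifts straight off (25 mm clears the neck). The thread's lugs and keys, up to 162 mm above the table, stand beside the neck, clear of the slot.
- cap: the orange screw cap, about 80 g: a ribbed round grip 54 mm across and 30 mm high on top of a hollow skirt 66 mm across and 20 mm high. Origin: centre of the skirt's lower edge; z up along the axis. Screwed tight, that edge is 136 mm above the table.
- cap_grip (a point): on the cap's axis, 38 mm above its lower edge, 18 mm above the skirt's ledge and 12 mm below its top: where to grip it. Axes as the cap's.
- dish: a loose square steel dish, 110 x 110 x 14 mm high, walls and floor about 4 mm, 0.4 kg. Origin: centre of its underside.
- rack: a wooden rack fixed to the table, 120 (x) x 184 (y) x 28 mm high, with eight pockets, each 11 mm (x) by 33 mm (y) and 22 mm deep (floor 6 mm above the table), at x = -35 and +35 mm and y = -66, -22, +22 and +66 mm. Origin: centre of its underside. The cassettes stand in the pockets, some of which may be empty.
- worn1_mid (a point): centre of a worn blade cassette, all red with a small steel window on each broad face (may be absent): a flat rigid plate 8 mm thick (its x), 30 mm wide (its y), 50 mm high (its z), 30 g, standing upright in a rack pocket, top 56 mm above the table.
- worn2_mid (a point): centre of a worn blade cassette, all red with a small steel window on each broad face (may be absent): a flat rigid plate 8 mm thick (its x), 30 mm wide (its y), 50 mm high (its z), 30 g, standing upright in a rack pocket, top 56 mm above the table.
- worn3_mid (a point): centre of a worn blade cassette, all red with a small steel window on each broad face (may be absent): a flat rigid plate 8 mm thick (its x), 30 mm wide (its y), 50 mm high (its z), 30 g, standing upright in a rack pocket, top 56 mm above the table.
- worn4_mid (a point): centre of a worn blade cassette, all red with a small steel window on each broad face (may be absent): a flat rigid plate 8 mm thick (its x), 30 mm wide (its y), 50 mm high (its z), 30 g, standing upright in a rack pocket, top 56 mm above the table.
- worn5_mid (a point): centre of a worn blade cassette, all red with a small steel window on each broad face (may be absent): a flat rigid plate 8 mm thick (its x), 30 mm wide (its y), 50 mm high (its z), 30 g, standing upright in a rack pocket, top 56 mm above the table.
- fresh1_mid (a point): centre of a fresh blade cassette, the same but all green: 8 x 30 x 50 mm, standing in a rack pocket.
- fresh2_mid (a point): centre of a fresh blade cassette, the same but all green: 8 x 30 x 50 mm, standing in a rack pocket.
- bus1: a green diecast model bus, 110 x 33 x 56 mm, loose, standing beyond the work; a bystander. Origin: centre of its underside.
- bus2: another green diecast model bus, 110 x 33 x 56 mm, loose, standing beyond the work; a bystander. Origin: centre of its underside.
- shed: a cream plastic model engine shed, 100 x 160 x 95 mm, loose, standing beyond the work; a bystander. Origin: centre of its underside.
- portal: a copper-brown resin tunnel portal, 30 x 165 x 118 mm, loose, standing beyond the work; a bystander. Origin: centre of its underside.
Mind the look-alikes: they are no part of the job. Of the things like the cap, leave any that is turquoise; of the rest the smaller one is meant.

How it is judged:
By the outcome, as a careful person would: the job done as asked, in the order asked, and still so for the second after the job is handed in, with the robot touching nothing.
Of worn1, worn2, worn3, worn4, worn5 only 3 to 5 are there at a start; the rules pass over those that are not, and their reading is None.
At some moment in a run one of dish may be knocked a few centimetres aside while the robot is not near it.
It also fails if it takes over 210 s, if anything falls off the work surface, if the arm or the gripper's body presses on something with over 40 N, if the wrist force passes 120 N, or if a joint passes its speed limit or range.

## Working session

There is one attempt and no reset: what is moved stays moved. The work goes in short steps, Python scripts to look and compute and a tool call to move; the robot and the scene stay as the last step left them, time stands still between calls to the robot, and variables do not carry over. Pictures are saved under pics/ and viewed, about 12 in all and at most 16, crops included, and the job is handed in when it is done.

Besides the shell and the picture viewer there is one more tool, called by a JSON object that holds its "api" and its "payload". apply_moves: Moves the arm, as the interface text tells. Its arguments: {"type":"object","properties":{"targets":{"type":"array","items":{"type":"array"}},"hand":{"type":"number"},"squeeze":{"type":"number"}},"required":["targets"]}

```bash
mkdir -p pics; ls; cat > h.py <<'E'
from cell import env
import numpy as np, cv2
def shot(n,save=None):
    p=env.read_camera(n)
    if save: cv2.imwrite('pics/'+save,cv2.cvtColor(p['image'],cv2.COLOR_RGB2BGR))
    return p
def proj(p,X):
    X=np.atleast_2d(X); T=p['camera_from_world']; c=X@T[:3,:3].T+T[:3,3]
    s=c[:,:2]/c[:,2:]; s=s*(1+p['k1']*(s**2).sum(1,keepdims=True))
    K=p['camera_matrix']; return s@K[:2,:2].T+K[:2,2]
def ray(p,uv):
    K=p['camera_matrix']; d=(np.array(uv,float)-K[:2,2])@np.linalg.inv(K[:2,:2]).T
    s=d.copy()
    for _ in range(20): s=d/(1+p['k1']*(s@s))
    T=p['camera_from_world']; R=T[:3,:3]
    v=R.T@np.array([s[0],s[1],1]); return -R.T@T[:3,3], v/np.linalg.norm(v)
def atz(p,uv,z):
    o,v=ray(p,uv); return o+v*(z-o[2])/v[2]
def tri(p1,a,p2,b):
    A=np.zeros((3,3));B=np.zeros(3);P=[]
    for p,u in((p1,a),(p2,b)):
        o,v=ray(p,u);M=np.eye(3)-np.outer(v,v);A+=M;B+=M@o;P.append((o,v))
    X=np.linalg.solve(A,B)
    return X,max(np.linalg.norm((np.eye(3)-np.outer(v,v))@(X-o)) for o,v in P)
E
python3 - <<'E'
from h import *
np.set_printoptions(precision=3,suppress=True)
for n in('side','top'):
    p=shot(n,n+'0.png')
    T=p['camera_from_world'];print(n,p['camera_matrix'].tolist(),p['k1'],-T[:3,:3].T@T[:3,3],T[2,:3])
    for t in('tin','cap','dish','rack','worn1_mid','fresh1_mid','bus1'):
        for r in env.regions_of(p,t): 
            m=r['region'];ys,xs=np.nonzero(m);print(t,round(r['conf'],2),r['rect'],m.sum(),xs.mean().round(1),ys.mean().round(1))
o=env.get_obs();print(o)
E
```

```text
pics
side [[395.38872084258287, 0.0, 274.2219660140488], [0.0, 395.38872084258287, 205.99373103873927], [0.0, 0.0, 1.0]] -0.07627499123797014 [0.22  0.593 0.883] [ 0.33  -0.588 -0.738]
tin 0.95 [287.8, 144.3, 350.0, 210.8] 2587 316.8 180.5
cap 0.82 [322.2, 148.6, 343.5, 175.2] 512 332.7 160.3
cap 0.81 [348.9, 161.1, 369.1, 188.1] 363 357.5 172.2
cap 0.64 [350.4, 190.4, 385.0, 231.6] 1016 368.9 209.9
cap 0.52 [157.7, 213.2, 195.2, 252.7] 680 176.2 231.7
dish 0.97 [255.2, 217.2, 307.1, 260.8] 1383 281.8 237.1
dish 0.25 [312.7, 114.0, 369.2, 160.5] 1737 341.7 132.7
rack 0.88 [196.0, 260.4, 278.0, 341.3] 3318 236.5 301.8
bus1 0.84 [212.3, 170.5, 246.7, 197.8] 588 227.3 181.4
bus1 0.81 [162.6, 211.6, 192.7, 253.2] 678 175.6 231.2
top [[520.7309364590178, 0.0, 272.2224981235984], [0.0, 520.7309364590178, 210.43644581040155], [0.0, 0.0, 1.0]] -0.06858776832792084 [ 0.254 -0.021  1.656] [ 0.194  0.011 -0.981]
tin 0.64 [333.3, 220.6, 357.8, 246.4] 446 346.3 233.3
tin 0.55 [319.3, 197.2, 364.5, 254.9] 1734 341.8 222.5
cap 0.88 [333.9, 224.0, 359.9, 245.4] 414 346.2 233.3
cap 0.71 [298.0, 130.7
[... 370 characters left out ...]
0
worn1_mid 0.29 [297.9, 131.3, 309.2, 165.7] 332 304.6 147.3
bus1 0.74 [200.5, 209.7, 214.0, 215.6] 48 209.5 212.0
bus1 0.68 [220.3, 125.9, 243.6, 164.7] 466 232.1 145.7
bus1 0.65 [297.0, 130.6, 309.7, 167.3] 348 304.7 147.5
{'time_s': 0.8, 'qpos': array([71.166, 18.391, -4.015, 83.108,  1.293, 78.539, -3.261]), 'joint_velocities': array([-0.035, -0.113, -0.008, -0.006, -0.005,  0.086,  0.03 ]), 'effort': array([  0.   , -49.104,  -0.403, -31.276,  -0.064,   0.033,   0.   ]), 'tool_pos': array([ 0.218, -0.612,  0.185]), 'tool_rot': array([179.993,   0.001,  19.641]), 'force': array([ 0.632, -0.004, -0.752]), 'wrist_torque': array([ 0.015, -0.012,  0.017]), 'grip_width': 0.08727699211922195}
```

```bash
python3 - <<'E'
import cv2
a=cv2.imread('pics/side0.png');b=cv2.imread('pics/top0.png')
cv2.imwrite('pics/sc.png',cv2.resize(a[100:360,140:400],(800,800),interpolation=cv2.INTER_CUBIC)[:, :][:600] if 0 else cv2.resize(a[110:350,140:460],(800,600),interpolation=cv2.INTER_CUBIC))
cv2.imwrite('pics/tc.png',cv2.resize(b[115:325,170:450],(800,600),interpolation=cv2.INTER_CUBIC))
E
```

```text
(no output)
```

View pics/sc.png

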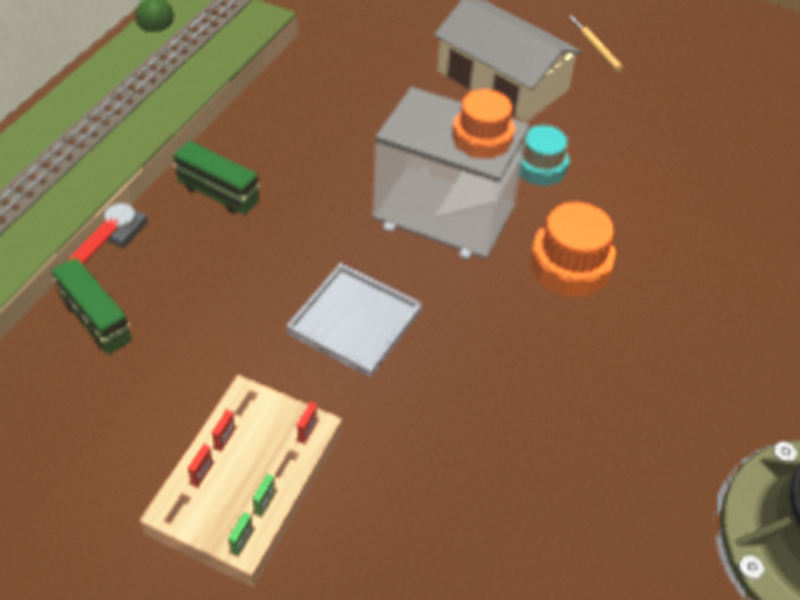

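View pics/tc.png

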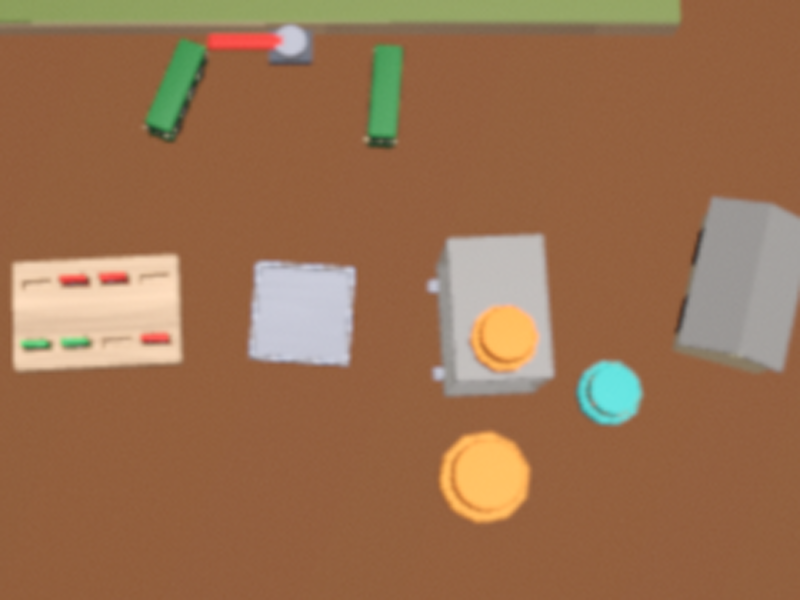

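The crops show the orange cap on the tin (side crop 485,115), a larger orange decoy below it, a turquoise decoy, and the dish in the middle. The rack has 3 reds (two in one row, one in the other) and 2 greens. Next I fit the poses with sub-pixel models in both views.

```bash
cat >> h.py <<'E'
from scipy.optimize import minimize
def circ(r,z,n=40):
    a=np.linspace(0,2*np.pi,n,endpoint=False); return np.c_[r*np.cos(a),r*np.sin(a),0*a+z]
def box(lx,ly,z0,z1):
    return np.array([[sx*lx/2,sy*ly/2,z] for sx in(-1,1) for sy in(-1,1) for z in(z0,z1)])
CAP=[np.r_[circ(.033,0),circ(.033,.02)],np.r_[circ(.027,.02),circ(.027,.05)]]
def place(P,q):
    c,s=np.cos(q[2]),np.sin(q[2]); return np.c_[q[0]+c*P[:,0]-s*P[:,1],q[1]+s*P[:,0]+c*P[:,1],P[:,2]+q[3]]
S=8
def alpha(p,parts,q,roi):
    x0,y0,x1,y1=roi; m=np.zeros(((y1-y0)*S,(x1-x0)*S),np.uint8)
    for P in parts:
        uv=proj(p,place(P,q)); uv=(uv+.5-[x0,y0])*S-.5
        h=cv2.convexHull(uv.astype(np.float32)).reshape(-1,2)
        cv2.fillConvexPoly(m,np.round(h*16).astype(np.int32),255,shift=4)
    a=cv2.resize(m,(x1-x0,y1-y0),interpolation=cv2.INTER_AREA)/255.
    return cv2.GaussianBlur(a,(0,0),.6)
def score(p,parts,q,roi,feat):
    f=feat(p['image'].astype(float))[roi[1]:roi[3],roi[0]:roi[2]]; a=alpha(p,parts,q,roi)
    A=np.c_[a.ravel(),np.ones(a.size)]; c,*_=np.linalg.lstsq(A,f.ravel(),rcond=None)
    return ((A@c-f.ravel())**2).mean()/f.var()
def roi_of(p,parts,q,pad=6):
    uv=np.vstack([proj(p,place(P,q)) for P in parts]); a=np.floor(uv.min(0)-pad).astype(int); b=np.ceil(uv.max(0)+pad).astype(int)
    return [max(a[0],0),max(a[1],0),min(b[0],560),min(b[1],420)]
def fit(ps,parts,q0,feat,free=(0,1,2),step=(.006,.006,.06,.006),pad=6):
    q0=np.array(q0,float);
    for it in range(2):
        rois=[roi_of(p,parts,q0,pad) for p in ps]
        def f(v):
            q=q0.copy(); q[list(free)]+=v*np.array(step)[list(free)]
            return sum(score(p,parts,q,r,feat) for p,r in zip(ps,rois))
        n=len(free); sim=np.vstack([np.zeros(n),np.eye(n)])-.3
        r=minimize(f,np.zeros(n),method='Nelder-Mead',options=dict(initial_simplex=sim,xatol=.01,fatol=1e-6))
        q0[list(free)]+=r.x*np.array(step)[list(free)]
    return q0,r.fun/len(ps)
red=lambda I:I[...,0]-np.maximum(I[...,1],I[...,2])
redc=lambda I:np.clip(red(I),60,200)   # table is reddish brown
sat=lambda I:I[...,0]-I[...,2]
gr=lambda I:I[...,1]
blue=lambda I:I[...,2]
E
cat > m1.py <<'E'
from h import *
np.set_printoptions(precision=4,suppress=True)
s=shot('side');t=shot('top')
C=lambda sx,sy,o,k,kx,ky:(o[0]+sx/kx,o[1]+sy/ky)
side=lambda x,y:(140+x*.4-.5,110+y*.4-.5); top=lambda x,y:(170+x*.35-.5,115+y*.35-.5)
for n,(a,b) in dict(captop=((487,103),(507,337)),dish=((355,318),(302,313)),rackc=((240,478),(97,313)),red1=((224,417),(113,276)),red2=((201,452),(74,278)),red3=((308,410),(155,337)),gr1=((264,482),(76,341)),gr2=((241,520),(36,343)),decoy=((580,225),(486,476))).items():
    X,e=tri(s,side(*a),t,top(*b)); print(n,X,round(e,4))
for n,I in(('side',s),('top',t)):
    for m,z,pts in (('tinplate',.135,[(412,88),(525,130),(497,178),(377,140)] if n=='side' else [(447,237),(543,234),(553,377),(445,384)]),('racktop',.028,[(238,377),(340,420),(252,572),(142,520)] if n=='side' else [(12,263),(178,256),(181,360),(15,368)])):
        P=[atz(I,(side if n=='side' else top)(*u),z)[:2] for u in pts];print(n,m,np.round(P,3).tolist())
E
python3 m1.py
```

```text
captop [ 0.4833 -0.2167  0.191 ] 0.0028
dish [ 0.5357 -0.012   0.0087] 0.0002
rackc [0.5368 0.2193 0.0098] 0.002
red1 [0.5676 0.1947 0.0639] 0.0009
red2 [0.5653 0.2375 0.0634] 0.0009
red3 [0.5008 0.1473 0.0629] 0.0012
gr1 [0.4969 0.2337 0.0608] 0.0017
gr2 [0.4942 0.277  0.0625] 0.0016
decoy [ 0.3518 -0.2071  0.0746] 0.0019
side tinplate [[0.597, -0.264], [0.45, -0.259], [0.447, -0.17], [0.59, -0.16]]
side racktop [[0.598, 0.129], [0.48, 0.123], [0.471, 0.302], [0.588, 0.31]]
top tinplate [[0.595, -0.164], [0.598, -0.265], [0.448, -0.271], [0.44, -0.16]]
top racktop [[0.588, 0.313], [0.597, 0.127], [0.479, 0.121], [0.47, 0.305]]
```

```bash
cat > m2.py <<'E'
from h import *
np.set_printoptions(precision=4,suppress=True)
s=shot('side');t=shot('top')
reds=lambda I:np.clip(I[...,0]-I[...,1]-np.abs(I[...,1]-I[...,2])*1.0-40,0,150)
grn=lambda I:np.clip(I[...,1]-np.maximum(I[...,0],I[...,2]),0,150)
org=lambda I:np.clip(I[...,0]-I[...,2]-70,0,120)
CAS=[box(.008,.030,.028,.056)]
def rep(n,parts,q,feat,pad=6,free=(0,1,2)):
    for nm,ps in(('both',[s,t]),('side',[s]),('top',[t])):
        r,e=fit(ps,parts,q,feat,free,pad=pad); print(n,nm,r,round(e,3))
    if True:
        r,e=fit([s,t],parts,q,feat,(*free,3),pad=pad); print(n,'freez',r,round(e,3))
rep('cap',CAP,[.485,-.216,0,.136],org,5,(0,1))
rep('dish',[box(.11,.11,0,.014)],[.535,-.012,.0,0],blue,6)
rep('rack',[box(.12,.184,0,.028)],[.534,.217,.05,0],gr,6)
for i,c in enumerate([(.566,.196),(.564,.239),(.500,.149)]): rep('red%d'%i,CAS,[*c,.05,0],reds,4,(0,1))
for i,c in enumerate([(.497,.235),(.494,.277)]): rep('green%d'%i,CAS,[*c,.05,0],grn,4,(0,1))
# tin: blue-vs-table on whole hull (top view), plate
rep('tinplate',[box(.15,.10,.127,.135)]+[],[.521,-.214,.03,0],lambda I:np.clip(I[...,2],60,150),3)
E
python3 m2.py
```

```text
cap both [ 0.4865 -0.2207  0.      0.136 ] 0.14
cap side [ 0.4877 -0.2236  0.      0.136 ] 0.219
cap top [ 0.4856 -0.2199  0.      0.136 ] 0.037
cap freez [ 0.4859 -0.2196  0.      0.1391] 0.136
dish both [ 0.5364 -0.0131 -0.0712  0.    ] 0.045
dish side [ 0.5381 -0.0148 -0.0655  0.    ] 0.061
dish top [ 0.5356 -0.0124 -0.0714  0.    ] 0.015
dish freez [ 0.5357 -0.0123 -0.0727  0.0031] 0.042
rack both [0.5357 0.2164 0.0536 0.    ] 0.216
rack side [0.5381 0.2127 0.0579 0.    ] 0.259
rack top [0.5347 0.2178 0.0526 0.    ] 0.149
rack freez [0.534  0.2165 0.0511 0.006 ] 0.211
red0 both [0.5701 0.1967 0.05   0.    ] 0.548
red0 side [0.5718 0.196  0.05   0.    ] 0.743
red0 top [0.5695 0.1971 0.05   0.    ] 0.334
red0 freez [0.5695 0.1971 0.05   0.0027] 0.544
red1 both [0.568  0.2404 0.05   0.    ] 0.489
red1 side [0.5698 0.2395 0.05   0.    ] 0.627
red1 top [0.5673 0.2408 0.05   0.    ] 0.322
red1 freez [0.5669 0.2405 0.05   0.0042] 0.487
red2 both [0.5025 0.1485 0.05   0.    ] 0.37
red2 side [0.5047 0.146  0.05   0.    ] 0.43
red2 top [0.5016 0.1498 0.05   0.    ] 0.229
red2 freez [0.5017 0.1494 0.05   0.0046] 0.355
green0 both [0.4979 0.2374 0.05   0.    ] 0.501
green0 side [0.4998 0.2349 0.05   0.    ] 0.625
green0 top [0.4972 0.2379 0.05   0.    ] 0.281
green0 freez [0.4969 0.2376 0.05   0.0049] 0.478
green1 both [0.4953 0.2811 0.05   0.    ] 0.398
green1 side [0.4975 0.2801 0.05   0.    ] 0.506
green1 top [0.4944 0.2818 0.05   0.    ] 0.271
green1 freez [0.4944 0.2812 0.05   0.0049] 0.408
tinplate both [ 0.5157 -0.2136 -0.0158  0.    ] 0.901
tinplate side [ 0.5064 -0.1366 -0.6764  0.    ] 0.664
tinplate top [ 0.5168 -0.2163  0.0358  0.    ] 0.774
tinplate freez [ 0.524  -0.2216  0.0034 -0.0825] 0.867
```

{"api": "apply_moves", "payload": {"targets": [[[30,40,55],[0,0,0]],[[65,95,55],[0,0,0]],[[100,140,55],[0,0,0]],[[130,185,55],[0,0,0]],[[160,232,55],[0,0,0]],[[190,278,55],[0,0,0]],[[220,322,55],[0,0,0]],[[245,360,55],[0,0,0]]], "hand": 87, "squeeze": 35}}

```text
time_s: 1.8
tool_pos: [0.4348, -0.2949, 0.2404]
tool_rot: [179.9, -0.0, 19.6]
force: [0.6, -1.0, 0.0]
grip_width: 0.087
```

{"api": "apply_moves", "payload": {"targets": [[[23,32,0],[0,0,0]],[[23,32,0],[0,0,0]],[[23,32,0],[0,0,0]]]}}

```text
time_s: 2.1
tool_pos: [0.4574, -0.264, 0.2402]
tool_rot: [180.0, 0.0, 19.8]
force: [-0.5, -0.9, 0.3]
grip_width: 0.0869
```

```bash
python3 - <<'E'
from h import *
s=shot('side','s1.png');t=shot('top','t1.png')
o=env.get_obs();print(o['tool_pos'],o['tool_rot'],o['qpos'],o['force'])
tp=o['tool_pos']
out=[]
for p,q,r in((s,[.487,-.2205,.04,0],(280,110,400,230)),(t,[.521,-.218,.035,0],(290,170,410,290))):
    im=cv2.cvtColor(p['image'],cv2.COLOR_RGB2BGR)[r[1]:r[3],r[0]:r[2]]
    k=400/120; im=cv2.resize(im,None,fx=400/120,fy=400/120,interpolation=cv2.INTER_CUBIC)
    Q=box(.15,.1,.127,.135)[[1,3,7,5]]
    for dq in ([.521,-.218,.035,0],):
        uv=(proj(p,place(Q,dq))-[r[0],r[1]]+.5)*k; cv2.polylines(im,[uv.astype(np.int32)],True,(255,0,0),1)
    uv=(proj(p,place(np.r_[circ(.027,.186)],[.486,-.2205,0,0]))-[r[0],r[1]]+.5)*k; cv2.polylines(im,[uv.astype(np.int32)],True,(0,255,0),1)
    uv=(proj(p,tp)-[r[0],r[1]]+.5)*k; cv2.circle(im,uv[0].astype(int).tolist(),4,(255,0,255),1)
    out.append(im)
cv2.imwrite('pics/c1.png',np.hstack(out))
E
```

```text
[ 0.45608257 -0.2661555   0.23994484] [1.79966933e+02 4.25802592e-02 1.95128584e+01] [ 47.88234886   3.21075727 -21.33238269  94.87580596   1.23266155
  82.14050829 -44.07538436] [ 0.32834071 -0.53919364 -0.10510768]
```

View pics/c1.png

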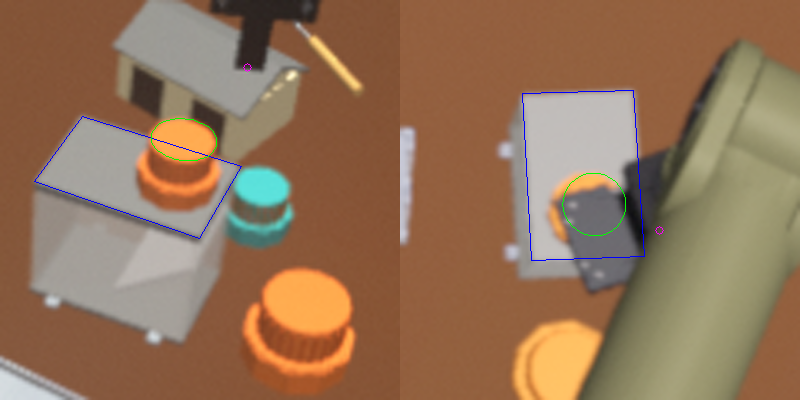

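{"api": "apply_moves", "payload": {"targets": [[[15,23,0],[0,0,0]],[[30,46,0],[0,0,0]],[[30,46,0],[0,0,0]],[[30,46,-20],[0,0,0]],[[30,46,-40],[0,0,0]],[[30,46,-60],[0,0,0]],[[30,46,-80],[0,0,0]],[[30,46,-80],[0,0,0]]]}}

```text
time_s: 3.0
tool_pos: [0.4839, -0.22, 0.1571]
tool_rot: [-179.8, 0.3, 19.4]
force: [-1.3, -1.1, -0.2]
grip_width: 0.087
```

```bash
python3 - <<'E'
from h import *
s=shot('side','s2.png')
o=env.get_obs();print(o['tool_pos'],o['tool_rot'],o['force'],o['qpos'])
im=cv2.imread('pics/s2.png')[120:200,280:380]
cv2.imwrite('pics/c2.png',cv2.resize(im,(700,560),interpolation=cv2.INTER_CUBIC))
E
```

```text
[ 0.48514914 -0.22010503  0.15887554] [-1.79901066e+02  1.37784526e-01  1.94711156e+01] [0.82655661 0.75490437 0.44967119] [ 44.26731561   6.43444101 -24.28814294 101.00765244   2.77034831
  73.31111488 -51.21833996]
```

View pics/c2.png

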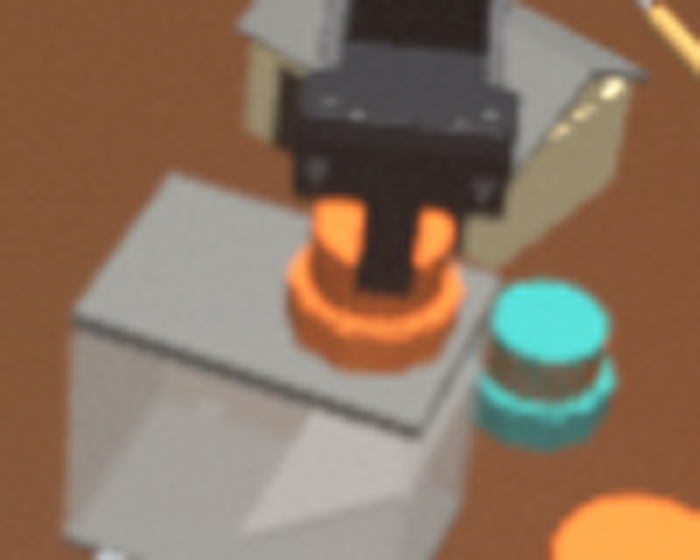

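The near finger stands over the skirt's ledge at (388,285), about centred on the grip. I'll close here.

{"api": "apply_moves", "payload": {"targets": [[[0,0,1.5],[0,0,0]],[[0,0,1.5],[0,0,0]],[[0,0,1.5],[0,0,0]],[[0,0,1.5],[0,0,0]],[[0,0,1.5],[0,0,0]],[[0,0,1.5],[0,0,0]]], "hand": 40}}

```text
time_s: 3.65
tool_pos: [0.487, -0.2186, 0.1616]
tool_rot: [180.0, -0.0, 19.6]
force: [-0.2, 0.2, -0.4]
grip_width: 0.0467
```

```bash
python3 - <<'E'
from h import *
o=env.get_obs();print(o['tool_pos'],o['tool_rot'],o['force'],o['wrist_torque'],o['grip_width'])
E
```

```text
[ 0.4870269  -0.21859511  0.16158788] [ 1.79985861e+02 -2.48647065e-03  1.96479719e+01] [-0.19112881  0.19222806 -0.35285216] [-0.04033303  0.01573274  0.03928653] 0.046696390917608396
```

{"api": "apply_moves", "payload": {"targets": [[[0,0,0],[0,0,0]],[[0,0,0],[0,0,0]],[[0,0,0],[0,0,0]]]}}

```text
time_s: 3.95
tool_pos: [0.487, -0.2186, 0.1614]
tool_rot: [180.0, 0.0, 19.6]
force: [0.0, 0.2, -0.2]
grip_width: 0.0405
```

```bash
python3 - <<'E'
from h import *
s=shot('side','s3.png')
o=env.get_obs();print(o['tool_pos'],o['tool_rot'],o['force'],o['wrist_torque'],o['grip_width'])
im=cv2.imread('pics/s3.png')[120:200,280:380]
cv2.imwrite('pics/c3.png',cv2.resize(im,(700,560),interpolation=cv2.INTER_CUBIC))
E
```

```text
[ 0.48691527 -0.21860737  0.16139353] [-1.79998511e+02  1.08225618e-02  1.96419773e+01] [ 0.21435565 -0.11896498  0.88954605] [-0.05377005  0.0017509   0.00187129] 0.040350770299656655
```

View pics/c3.png

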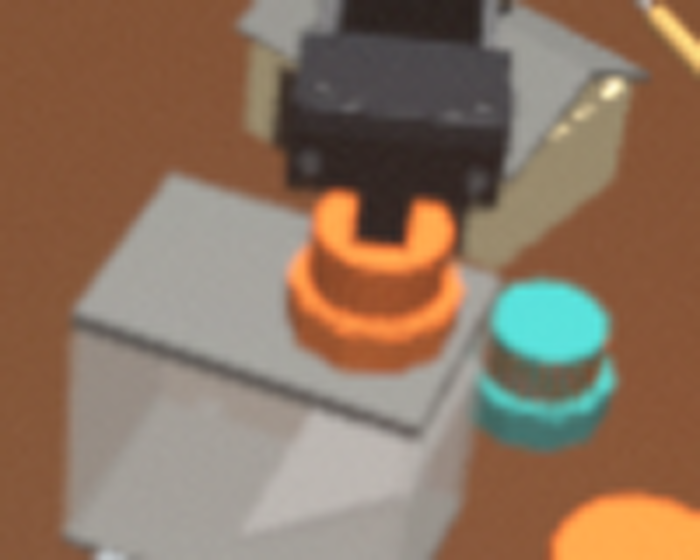

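The finger tip at (385,240) is drawn across the cap's top face with no force, so the fingers closed above the cap. I'll compare where a tip at the reported z should project.

```bash
python3 - <<'E'
from h import *
s=shot('side')
o=env.get_obs();tp=o['tool_pos'];a=np.radians(o['tool_rot'][2]);y=np.array([np.sin(a),-np.cos(a),0]);x=np.array([np.cos(a),np.sin(a),0])
print(o['grip_width'])
for z in(0,.019,.03,.04,.05):
    for off in(-.02,-.035): print(z,off,(proj(s,tp-y*-off*-1*-1+[0,0,z])-[280,120])*7 if 0 else (proj(s,tp+y*off+[0,0,z])-[280,120])*7)
print('captop edge near', (proj(s,[.487,-.2186+.027,.186])-[280,120])*7, 'ledge near',(proj(s,[.487,-.2186+.033,.156])-[280,120])*7)
E
```

```text
0.04023146825683186
0 -0.02 [[368.76554781 301.75724706]]
0 -0.035 [[366.18750943 326.97182782]]
0.019 -0.02 [[374.01741123 264.87611609]]
0.019 -0.035 [[371.46425273 290.05790431]]
0.03 -0.02 [[377.11442769 243.09325961]]
0.03 -0.035 [[374.57669643 268.25046887]]
0.04 -0.02 [[379.96661089 223.00990546]]
0.04 -0.035 [[377.44358395 248.14102285]]
0.05 -0.02 [[382.8543486  202.65406783]]
0.05 -0.035 [[380.34669512 227.75537946]]
captop edge near [[350.99883682 260.26637763]] ledge near [[336.97506551 327.44117885]]
```

{"api": "apply_moves", "payload": {"targets": [[[0,0,0],[0,0,0]],[[0,0,0],[0,0,0]],[[0,0,0],[0,0,0]],[[0,0,0],[0,0,0]],[[0,0,0],[0,0,0]],[[0,0,0],[0,0,0]],[[0,0,0],[0,0,0]],[[0,0,0],[0,0,0]]], "hand": 87}}

```text
time_s: 4.85
tool_pos: [0.487, -0.2186, 0.1615]
tool_rot: [180.0, 0.0, 19.6]
force: [-0.3, 0.3, 0.3]
grip_width: 0.086
```

{"api": "apply_moves", "payload": {"targets": [[[0,0,-3],[0,0,0]],[[0,0,-6],[0,0,0]],[[0,0,-9],[0,0,0]],[[0,0,-12],[0,0,0]],[[0,0,-12],[0,0,0]]]}}

```text
time_s: 5.35
tool_pos: [0.4866, -0.2184, 0.1488]
tool_rot: [-180.0, 0.0, 19.6]
force: [-0.1, 0.2, -0.2]
grip_width: 0.0872
```

```bash
python3 - <<'E'
from h import *
s=shot('side','s4.png');t=shot('top','t4.png')
o=env.get_obs();print(o['tool_pos'],o['tool_rot'],o['force'],o['wrist_torque'],o['grip_width'])
im=cv2.imread('pics/s4.png')[120:200,280:380]
im2=cv2.imread('pics/t4.png')[190:270,310:410]
cv2.imwrite('pics/c4.png',np.hstack([cv2.resize(i,(400,320),interpolation=cv2.INTER_CUBIC) for i in(im,im2)]))
E
```

```text
[ 0.48692279 -0.21856655  0.14935443] [-1.79993911e+02  1.07578750e-02  1.96438805e+01] [ 0.00410113 -0.34033366 -0.89642259] [ 0.00152501 -0.01851294  0.03113953] 0.08703402324752521
```

View pics/c4.png

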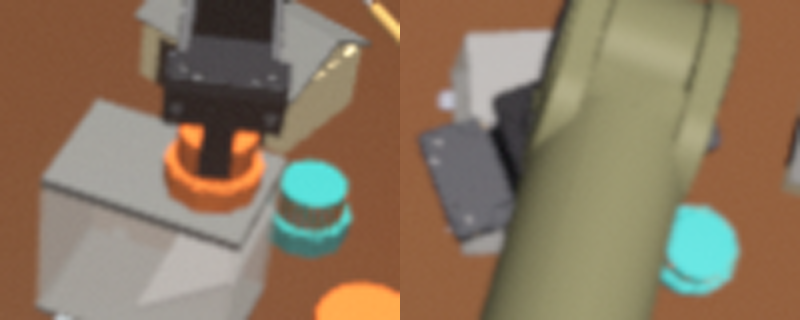

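The near tip (213,178) still looks about 25–35 mm higher than the reported TCP. I'll descend in small steps and watch the force.

{"api": "apply_moves", "payload": {"targets": [[[0,0,-2],[0,0,0]],[[0,0,-4],[0,0,0]],[[0,0,-6],[0,0,0]],[[0,0,-8],[0,0,0]],[[0,0,-8],[0,0,0]]]}}

```text
time_s: 5.95
tool_pos: [0.4867, -0.2185, 0.1411]
tool_rot: [-180.0, 0.0, 19.6]
force: [-1.1, 0.3, 0.0]
grip_width: 0.0872
```

{"api": "apply_moves", "payload": {"targets": [[[0,0,-1],[0,0,0]],[[0,0,-2],[0,0,0]],[[0,0,-3],[0,0,0]],[[0,0,-4],[0,0,0]],[[0,0,-4],[0,0,0]]]}}

```text
time_s: 6.45
tool_pos: [0.4869, -0.2185, 0.1373]
tool_rot: [-180.0, 0.0, 19.6]
force: [0.5, -0.4, -0.1]
grip_width: 0.0868
```

```bash
python3 - <<'E'
from h import *
s=shot('side','s5.png')
o=env.get_obs();print(o['tool_pos'],o['tool_rot'],o['force'],o['wrist_torque'],o['grip_width'])
im=cv2.imread('pics/s5.png')[120:200,280:380]
cv2.imwrite('pics/c5.png',cv2.resize(im,(700,560),interpolation=cv2.INTER_CUBIC))
E
```

```text
[ 0.48689771 -0.21856609  0.13737176] [-1.79995043e+02  1.13549397e-02  1.96427129e+01] [ 0.85266582  0.50512548 -0.48236305] [-0.0083149  -0.00372454 -0.01472627] 0.08680297760191043
```

View pics/c5.png

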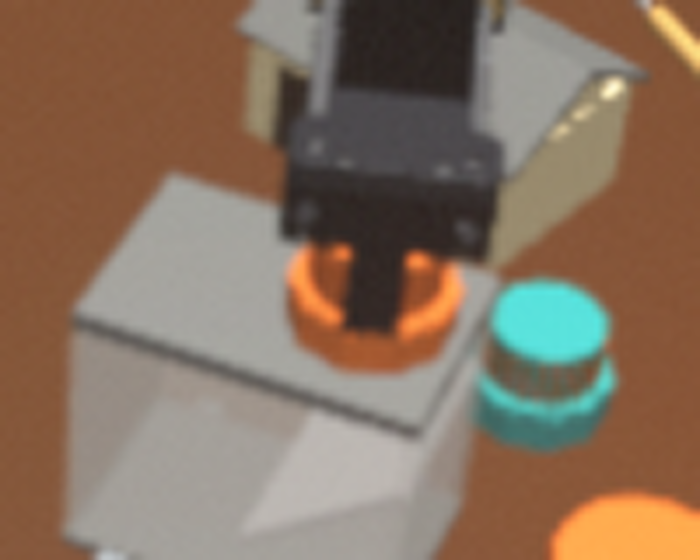

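```bash
python3 - <<'E'
from h import *
np.set_printoptions(precision=3,suppress=True)
t=shot('top');s=shot('side')
# c1: end edge corners top view of gripper plate
for z in(.28,.31,.34,.37,.40,.43):
    print(z,*[atz(t,(290+u/3.333-.5,170+v/3.333-.5),z)[:2] for u,v in((568,205),(590,292))])
a=np.radians(19.5);y=np.array([-np.sin(a),np.cos(a)]);x=np.array([np.cos(a),np.sin(a)])
print('pred',[np.array([.456,-.266])+.095*y+k*.0375*x for k in(1,-1)])
# side now: body bottom near corners in c5 (285,240),(490,258)
for z in(.17,.2,.207,.22,.25,.26,.28):
    print(z,*[atz(s,(280+u/7-.5,120+v/7-.5),z)[:2] for u,v in((285,238),(492,258),(290,125),(498,150))])
a=np.radians(19.64);y=np.array([-np.sin(a),np.cos(a)]);x=np.array([np.cos(a),np.sin(a)])
print('pred',[np.array([.487,-.2186])+.095*y+k*.0375*x for k in(1,-1)])
E
```

```text
0.28 [ 0.471 -0.51 ] [ 0.401 -0.523]
0.31 [ 0.466 -0.499] [ 0.397 -0.513]
0.34 [ 0.461 -0.489] [ 0.394 -0.502]
0.37 [ 0.457 -0.478] [ 0.391 -0.491]
0.4 [ 0.452 -0.467] [ 0.388 -0.48 ]
0.43 [ 0.447 -0.457] [ 0.385 -0.469]
pred [array([ 0.46 , -0.164]), array([ 0.389, -0.189])]
0.17 [ 0.524 -0.21 ] [ 0.447 -0.24 ] [ 0.552 -0.278] [ 0.47  -0.305]
0.2 [ 0.511 -0.177] [ 0.437 -0.205] [ 0.538 -0.241] [ 0.46  -0.267]
0.207 [ 0.508 -0.169] [ 0.435 -0.197] [ 0.535 -0.233] [ 0.457 -0.259]
0.22 [ 0.502 -0.154] [ 0.431 -0.181] [ 0.529 -0.217] [ 0.453 -0.242]
0.25 [ 0.49 -0.12] [ 0.422 -0.146] [ 0.515 -0.18 ] [ 0.442 -0.204]
0.26 [ 0.485 -0.109] [ 0.418 -0.135] [ 0.51  -0.168] [ 0.439 -0.192]
0.28 [ 0.477 -0.086] [ 0.412 -0.111] [ 0.501 -0.143] [ 0.432 -0.167]
pred [array([ 0.49 , -0.117]), array([ 0.42 , -0.142])]
```

The body's near edge matches the predicted xy at z≈0.25, against 0.207 from the reported TCP. So the tool really is about 40 mm higher than reported, and I'll go on down by feel.

{"api": "apply_moves", "payload": {"targets": [[[0,0,-1],[0,0,0]],[[0,0,-2],[0,0,0]],[[0,0,-3],[0,0,0]],[[0,0,-4],[0,0,0]],[[0,0,-5],[0,0,0]],[[0,0,-6],[0,0,0]],[[0,0,-7],[0,0,0]],[[0,0,-7],[0,0,0]]]}}

```text
time_s: 7.4
tool_pos: [0.4869, -0.2185, 0.1303]
tool_rot: [-180.0, 0.0, 19.6]
force: [-0.8, 0.1, -0.3]
grip_width: 0.0867
```

{"api": "apply_moves", "payload": {"targets": [[[0,0,-1],[0,0,0]],[[0,0,-2],[0,0,0]],[[0,0,-3],[0,0,0]],[[0,0,-4],[0,0,0]],[[0,0,-4],[0,0,0]]]}}

```text
time_s: 7.9
tool_pos: [0.4868, -0.2186, 0.1263]
tool_rot: [-180.0, 0.0, 19.6]
force: [0.9, -0.3, 1.0]
grip_width: 0.087
```

{"api": "apply_moves", "payload": {"targets": [[[0,0,-1],[0,0,0]],[[0,0,-2],[0,0,0]],[[0,0,-2],[0,0,0]]]}}

```text
time_s: 8.2
tool_pos: [0.4869, -0.2186, 0.1243]
tool_rot: [-180.0, 0.0, 19.6]
force: [-0.1, 0.6, 0.1]
grip_width: 0.0872
```

{"api": "apply_moves", "payload": {"targets": [[[0,0,0],[0,0,0]],[[0,0,0],[0,0,0]],[[0,0,0],[0,0,0]],[[0,0,0],[0,0,0]],[[0,0,0],[0,0,0]],[[0,0,0],[0,0,0]],[[0,0,0],[0,0,0]],[[0,0,0],[0,0,0]]], "hand": 40, "squeeze": 10}}

```text
time_s: 9.0
tool_pos: [0.4873, -0.2192, 0.1247]
tool_rot: [179.9, -0.0, 19.6]
force: [-0.3, -2.8, 0.2]
grip_width: 0.0537
```

```bash
python3 - <<'E'
from h import *
s=shot('side','s6.png')
o=env.get_obs();print(o['tool_pos'],o['tool_rot'],o['force'],o['wrist_torque'],o['grip_width'])
im=cv2.imread('pics/s6.png')[120:200,280:380]
cv2.imwrite('pics/c6.png',cv2.resize(im,(700,560),interpolation=cv2.INTER_CUBIC))
E
```

```text
[ 0.48725703 -0.21924682  0.12473558] [ 1.79931096e+02 -2.31908976e-02  1.96218558e+01] [ 0.99171276 -1.88693419  0.88649428] [-0.53453686 -0.36976184  0.02031053] 0.05398287382365451
```

View pics/c6.png

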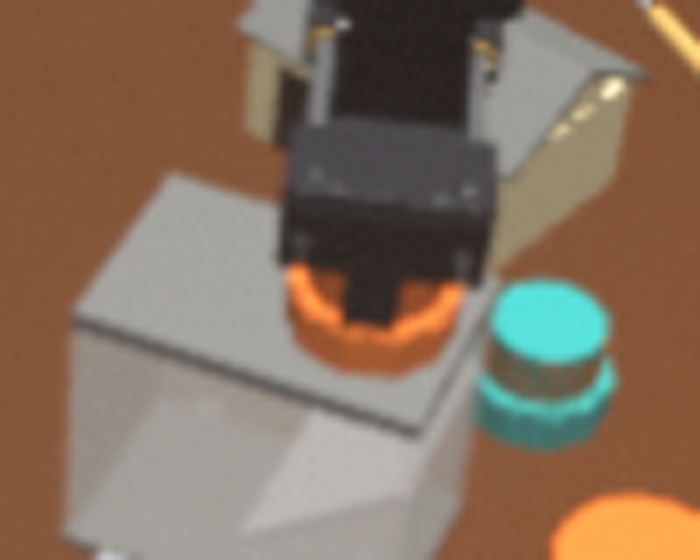

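Gripped at 54 mm with small side force. I'll twist with 35 N.

{"api": "apply_moves", "payload": {"targets": [[[0,0,0],[0,0,0]],[[0,0,0],[0,0,0]],[[0,0,0.1],[0,0,0.1]],[[0,0,0.2],[0,0,0.2]],[[0,0,0.3],[0,0,0.3]],[[0,0,0.4],[0,0,0.4]],[[0,0,0.5],[0,0,0.5]],[[0,0,0.6],[0,0,0.6]]], "squeeze": 35}}

```text
time_s: 9.85
tool_pos: [0.4864, -0.2188, 0.1252]
tool_rot: [-180.0, 0.0, 54.2]
force: [-0.6, -2.1, 1.2]
grip_width: 0.0532
```

```bash
python3 - <<'E'
from h import *
o=env.get_obs();print(o['tool_pos'],o['tool_rot'],o['force'],o['wrist_torque'],o['grip_width'],o['qpos'])
E
```

```text
[ 0.48639931 -0.21882637  0.12521452] [-1.79954313e+02  3.42742342e-02  5.41878082e+01] [-0.63788325 -2.0738169   1.15582029] [-0.51793142  0.19778393 -0.28606041] 0.053185496772272016 [ 46.22918808   8.09028439 -26.86345023 103.42110984   3.91573451
  69.44948739 -17.59598376]
```

{"api": "apply_moves", "payload": {"targets": [[[0,0,0.12],[0,0,0.12]],[[0,0,0.24],[0,0,0.24]],[[0,0,0.36],[0,0,0.36]],[[0,0,0.48],[0,0,0.48]],[[0,0,0.6],[0,0,0.6]],[[0,0,0.72],[0,0,0.72]],[[0,0,0.84],[0,0,0.84]],[[0,0,0.96],[0,0,0.96]]]}}

```text
time_s: 10.65
tool_pos: [0.4845, -0.2199, 0.1261]
tool_rot: [-179.7, -0.0, 109.2]
force: [-5.1, -2.7, 4.4]
grip_width: 0.0533
```

{"api": "apply_moves", "payload": {"targets": [[[0,0,0.12],[0,0,0.12]],[[0,0,0.24],[0,0,0.24]],[[0,0,0.36],[0,0,0.36]],[[0,0,0.48],[0,0,0.48]],[[0,0,0.6],[0,0,0.6]],[[0,0,0.72],[0,0,0.72]],[[0,0,0.84],[0,0,0.84]],[[0,0,0.94],[0,0,0.94]]]}}

```text
time_s: 11.45
tool_pos: [0.4847, -0.2216, 0.1271]
tool_rot: [-179.8, -0.1, 163.0]
force: [-3.3, -6.1, 2.7]
grip_width: 0.0532
```

```bash
python3 - <<'E'
from h import *
o=env.get_obs();print(o['tool_pos'],o['tool_rot'],o['force'],o['wrist_torque'],o['grip_width'],o['qpos'])
E
```

```text
[ 0.48473869 -0.22157205  0.12712021] [-1.79771605e+02 -1.31499580e-01  1.62960773e+02] [-3.25935191 -6.07410125  2.70408309] [-1.41222503  0.70085044 -0.28973528] 0.0532116041305594 [ 53.99411401   8.87165031 -35.22040516 103.05106693   5.68303502
  69.89710242  90.08876453]
```

{"api": "apply_moves", "payload": {"targets": [[[0,0,0],[0,0,0]],[[0,0,0],[0,0,0]],[[0,0,0],[0,0,0]],[[0,0,0],[0,0,0]],[[-1,-1.8,0],[0,0,0]],[[-1,-1.8,0],[0,0,-0.14]],[[-1,-1.8,0],[0,0,-0.28]],[[-1,-1.8,0],[0,0,-0.42]]], "hand": 87}}

```text
time_s: 12.25
tool_pos: [0.4859, -0.2203, 0.1269]
tool_rot: [180.0, -0.0, 138.5]
force: [0.5, 0.3, -0.4]
grip_width: 0.0869
```

{"api": "apply_moves", "payload": {"targets": [[[0,0,0],[0,0,-0.14]],[[0,0,0],[0,0,-0.28]],[[0,0,0],[0,0,-0.42]],[[0,0,0],[0,0,-0.56]],[[0,0,0],[0,0,-0.7]],[[0,0,0],[0,0,-0.84]],[[0,0,0],[0,0,-0.98]],[[0,0,0],[0,0,-1.12]]]}}

```text
time_s: 13.05
tool_pos: [0.4859, -0.2202, 0.1269]
tool_rot: [-180.0, -0.0, 74.3]
force: [-0.3, -0.7, -0.1]
grip_width: 0.0866
```

{"api": "apply_moves", "payload": {"targets": [[[0,0,0],[0,0,-0.14]],[[0,0,0],[0,0,-0.28]],[[0,0,0],[0,0,-0.42]],[[0,0,0],[0,0,-0.56]],[[0,0,0],[0,0,-0.7]],[[0,0,0],[0,0,-0.84]],[[0,0,0],[0,0,-0.96]],[[0,0,0],[0,0,-0.96]]]}}

```text
time_s: 13.85
tool_pos: [0.4859, -0.2203, 0.1269]
tool_rot: [-180.0, 0.0, 19.6]
force: [-0.8, 0.5, -0.7]
grip_width: 0.0869
```

{"api": "apply_moves", "payload": {"targets": [[[0,0,0],[0,0,0]],[[0,0,0],[0,0,0]],[[0,0,0],[0,0,0]],[[0,0,0],[0,0,0]],[[0,0,0],[0,0,0]],[[0,0,0],[0,0,0]],[[0,0,0],[0,0,0]],[[0,0,0],[0,0,0]]], "hand": 40, "squeeze": 35}}

```text
time_s: 14.65
tool_pos: [0.486, -0.2205, 0.127]
tool_rot: [180.0, -0.0, 19.6]
force: [0.4, -1.0, -0.0]
grip_width: 0.0532
```

```bash
python3 - <<'E'
from h import *
o=env.get_obs();print(o['tool_pos'],o['tool_rot'],o['force'],o['wrist_torque'],o['grip_width'],o['qpos'])
E
```

```text
[ 0.48600189 -0.22051787  0.12699939] [ 1.79985693e+02 -2.08409398e-04  1.96407321e+01] [ 0.44894445 -0.95955752 -0.04051972] [-0.13539302 -0.04236036  0.02100025] 0.053187415827465084 [ 44.14068242   7.77490052 -24.35276163 103.38662678   3.42486082
  69.54712995 -51.57067813]
```

{"api": "apply_moves", "payload": {"targets": [[[0,0,0.12],[0,0,0.12]],[[0,0,0.24],[0,0,0.24]],[[0,0,0.36],[0,0,0.36]],[[0,0,0.48],[0,0,0.48]],[[0,0,0.6],[0,0,0.6]],[[0,0,0.72],[0,0,0.72]],[[0,0,0.84],[0,0,0.84]],[[0,0,0.96],[0,0,0.96]]]}}

```text
time_s: 15.45
tool_pos: [0.486, -0.2212, 0.128]
tool_rot: [180.0, 0.0, 74.9]
force: [1.3, -1.1, -1.0]
grip_width: 0.0532
```

{"api": "apply_moves", "payload": {"targets": [[[0,0,0.12],[0,0,0.12]],[[0,0,0.24],[0,0,0.24]],[[0,0,0.36],[0,0,0.36]],[[0,0,0.48],[0,0,0.48]],[[0,0,0.6],[0,0,0.6]],[[0,0,0.72],[0,0,0.72]],[[0,0,0.84],[0,0,0.84]],[[0,0,0.94],[0,0,0.94]]]}}

```text
time_s: 16.25
tool_pos: [0.4861, -0.2216, 0.1289]
tool_rot: [-180.0, 0.1, 128.7]
force: [0.9, -2.0, -0.6]
grip_width: 0.0536
```

{"api": "apply_moves", "payload": {"targets": [[[0,0,0.12],[0,0,0.12]],[[0,0,0.24],[0,0,0.24]],[[0,0,0.36],[0,0,0.36]],[[0,0,0.48],[0,0,0.48]],[[0,0,0.6],[0,0,0.6]],[[0,0,0.6],[0,0,0.6]]]}}

```text
time_s: 16.85
tool_pos: [0.4863, -0.2216, 0.1295]
tool_rot: [-180.0, 0.1, 162.8]
force: [2.1, -2.0, -0.9]
grip_width: 0.0532
```

{"api": "apply_moves", "payload": {"targets": [[[0,0,2],[0,0,0]],[[0,0,4],[0,0,0]],[[0,0,6],[0,0,0]],[[0,0,6],[0,0,0]]]}}

```text
time_s: 17.25
tool_pos: [0.4861, -0.2214, 0.1359]
tool_rot: [-179.9, 0.1, 162.8]
force: [1.7, -4.9, -1.6]
grip_width: 0.0533
```

```bash
python3 - <<'E'
from h import *
o=env.get_obs();print(o['tool_pos'],o['tool_rot'],o['force'],o['wrist_torque'],o['grip_width'],o['qpos'])
E
```

```text
[ 0.48605456 -0.22135102  0.13593009] [-1.79934983e+02  5.48291778e-02  1.62791858e+02] [ 1.73456656 -4.85198499 -1.61493745] [-1.17352369 -0.51743381 -0.08605974] 0.05329967324864347 [ 53.9607663    8.39890012 -35.01524776 102.43904806   5.16205053
  70.68154562  90.32014483]
```

The cap lifts with little force. I'll carry it towards the dish.

{"api": "apply_moves", "payload": {"targets": [[[0,0,20],[0,0,0]],[[0,0,40],[0,0,0]],[[0,0,60],[0,0,0]],[[10,35,60],[0,0,-0.13]],[[20,70,60],[0,0,-0.26]],[[30,105,60],[0,0,-0.39]],[[40,140,60],[0,0,-0.52]],[[45,170,60],[0,0,-0.65]]]}}

```text
time_s: 18.05
tool_pos: [0.5305, -0.0462, 0.1955]
tool_rot: [180.0, -0.2, 125.5]
force: [0.5, -0.1, -1.6]
grip_width: 0.0534
```

{"api": "apply_moves", "payload": {"targets": [[[2,13,0],[0,0,-0.13]],[[4,26,0],[0,0,-0.26]],[[5,38,0],[0,0,-0.39]],[[5,38,0],[0,0,-0.52]],[[5,38,0],[0,0,-0.52]]]}}

```text
time_s: 18.55
tool_pos: [0.535, -0.0103, 0.1954]
tool_rot: [-179.9, -0.1, 95.9]
force: [-0.6, -0.2, -1.3]
grip_width: 0.0534
```

```bash
cat > m3.py <<'E'
from h import *
np.set_printoptions(precision=4,suppress=True)
import sys
s=shot('side','s_%s.png'%sys.argv[1]);t=shot('top','t_%s.png'%sys.argv[1])
o=env.get_obs();print(o['time_s'],o['tool_pos'],o['tool_rot'],o['force'],o['grip_width'])
ims=[]
for p,n,r in((s,'s',(190,150,370,330)),(t,'t',(170,140,400,320))):
    for q in env.regions_of(p,'dish')[:1]: print(n,q['rect'],q['region'].sum(),q['conf'])
    im=cv2.cvtColor(p['image'],cv2.COLOR_RGB2BGR)[r[1]:r[3],r[0]:r[2]]; k=390/(r[2]-r[0])
    ims.append(cv2.resize(im,(390,400 if n=='s' else int(k*(r[3]-r[1]))),interpolation=cv2.INTER_CUBIC))
h=max(i.shape[0] for i in ims)
cv2.imwrite('pics/c_%s.png'%sys.argv[1],np.hstack([cv2.copyMakeBorder(i,0,h-i.shape[0],0,0,cv2.BORDER_CONSTANT) for i in ims]))
E
python3 m3.py 7
```

```text
18.65 [ 0.5353 -0.0116  0.1954] [-179.9284   -0.0446   96.0465] [-0.3337 -0.5746 -1.6676] 0.053197290073250206
s [257.8, 215.2, 308.9, 259.3] 1310 0.97
```

View pics/c_7.png

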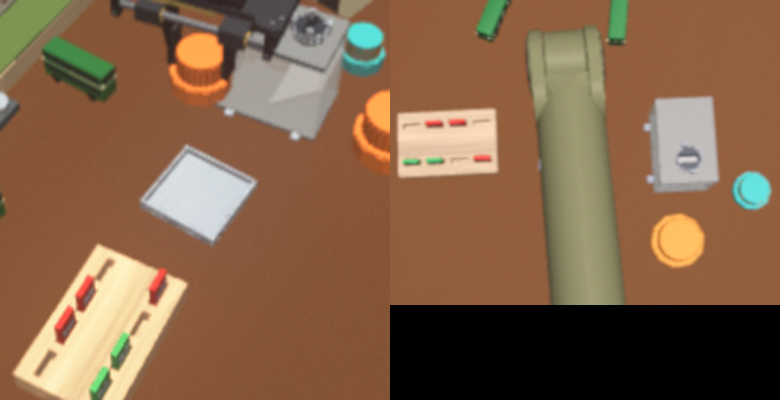

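The cap is held clear at (200,65), the slot is open at (688,158) in the top half, and the dish is in full view at (198,195). I'll fit the dish again from the side camera, which gave (.5381,-.0148) at the start.

```bash
python3 - <<'E'
from h import *
np.set_printoptions(precision=4,suppress=True)
s=shot('side');t=shot('top')
print('dish side',fit([s],[box(.11,.11,0,.014)],[.536,-.012,-.06,0],blue,pad=6))
org=lambda I:np.clip(I[...,0]-I[...,2]-70,0,120)
for z in(.207,.2,.215): print('held cap side',z,fit([s],CAP,[.535,-.012,0,z],org,(0,1),pad=4))
# slot in top view: bright slot region inside dark neck
x0,y0=proj(t,[.486,-.2205,.153])[0].astype(int)
g=t['image'].astype(int).sum(2)[y0-9:y0+10,x0-9:x0+10]//3; print(x0,y0); print(g)
E
```

```text
dish side (array([ 0.538 , -0.015 , -0.0672,  0.    ]), np.float64(0.05951447714199098))
held cap side 0.207 (array([ 0.5387, -0.0102,  0.    ,  0.207 ]), np.float64(0.28520360266639316))
held cap side 0.2 (array([ 0.5421, -0.0167,  0.    ,  0.2   ]), np.float64(0.2784988748632828))
held cap side 0.215 (array([ 0.5348, -0.0023,  0.    ,  0.215 ]), np.float64(0.30148432365262046))
346 232
[[189 190 189 189 189 190 192 193 192 191 189 189 188 190 189 189 190 189
  189]
 [189 189 189 189 186 187 195 196 193 192 190 189 189 190 189 189 189 190
  190]
 [189 189 189 187 178 175 184 183 181 186 186 184 186 189 189 190 190 189
  189]
 [189 190 190 187 176 159 152 151 157 169 169 166 177 187 190 189 189 190
  190]
 [190 190 190 188 180 158 132 126 132 136 137 141 163 182 187 188 190 189
  190]
 [190 190 189 185 175 151 126 122 123 122 123 127 140 157 172 183 189 190
  190]
 [189 189 185 171 147 131 123 121 121 122 122 122 125 133 152 176 191 192
  190]
 [189 186 175 153 125 116 115 114 115 114 114 113 114 115 129 165 191 193
  191]
 [188 179 157 129 108 102 107 107 107 109 107 111 113 109 109 149 181 192
  191]
 [188 180 166 150 149 153 157 158 158 160 161 164 168 153 124 131 168 186
  190]
 [184 176 176 190 202 206 207 207 207 207 208 208 206 189 148 128 163 186
  190]
 [182 171 177 200 211 210 209 210 209 210 209 209 206 191 156 133 163 185
  189]
 [186 173 171 191 196 189 182 179 180 179 179 179 174 162 144 144 168 184
  189]
 [187 173 158 163 162 148 141 139 140 139 140 140 136 132 139 164 186 188
  190]
 [188 180 169 163 143 129 124 125 124 124 125 124 125 129 145 171 188 191
  191]
 [189 187 185 174 151 140 132 127 127 126 126 128 131 145 166 181 189 191
  190]
 [190 190 188 181 171 163 152 141 136 139 147 151 160 176 186 189 190 191
  191]
 [191 190 190 187 182 172 164 160 156 161 170 179 187 193 194 192 191 191
  191]
 [190 191 190 190 188 182 178 178 171 166 166 178 187 189 192 192 191 191
  190]]
```

Dish unmoved and the cap is over its centre. Lowering.

{"api": "apply_moves", "payload": {"targets": [[[0,-1,-35],[0,0,0]],[[0,-1,-70],[0,0,0]],[[0,-1,-105],[0,0,0]],[[0,-1,-140],[0,0,0]],[[0,-1,-165],[0,0,0]],[[0,-1,-185],[0,0,0]],[[0,-1,-192],[0,0,0]],[[0,-1,-192],[0,0,0]]]}}

```text
time_s: 19.65
tool_pos: [0.5352, -0.0134, 0.0027]
tool_rot: [-179.9, -0.0, 95.9]
force: [0.2, 0.6, -0.7]
grip_width: 0.0534
```

{"api": "apply_moves", "payload": {"targets": [[[0,0,-2],[0,0,0]],[[0,0,-4],[0,0,0]],[[0,0,-6],[0,0,0]],[[0,0,-6],[0,0,0]]]}}

```text
time_s: 20.05
tool_pos: [0.5362, -0.0135, -0.0022]
tool_rot: [180.0, 0.0, 95.8]
force: [0.2, 0.0, -0.5]
grip_width: 0.0532
```

{"api": "apply_moves", "payload": {"targets": [[[0,0,-1],[0,0,0]],[[0,0,-2],[0,0,0]],[[0,0,-3],[0,0,0]],[[0,0,-3],[0,0,0]]]}}

```text
time_s: 20.45
tool_pos: [0.5358, -0.0134, -0.0057]
tool_rot: [-180.0, -0.0, 95.8]
force: [-0.1, -0.9, -1.9]
grip_width: 0.0534
```

{"api": "apply_moves", "payload": {"targets": [[[0,0,-0.7],[0,0,0]],[[0,0,-1.4],[0,0,0]],[[0,0,-2],[0,0,0]],[[0,0,-2],[0,0,0]]]}}

```text
time_s: 20.85
tool_pos: [0.536, -0.0134, -0.0074]
tool_rot: [-180.0, 0.0, 95.8]
force: [0.4, 0.4, -0.2]
grip_width: 0.0534
```

{"api": "apply_moves", "payload": {"targets": [[[0,0,-0.5],[0,0,0]],[[0,0,-1],[0,0,0]],[[0,0,-1],[0,0,0]]]}}

```text
time_s: 21.15
tool_pos: [0.536, -0.0134, -0.0075]
tool_rot: [-180.0, 0.0, 95.8]
force: [-3.8, -0.2, 8.2]
grip_width: 0.0531
```

Contact came exactly at the predicted height. Release, rise, and go to the rack centre, where I'll touch the bare wood (28 mm) with shut fingers to calibrate z.

{"api": "apply_moves", "payload": {"targets": [[[0,0,0.5],[0,0,0]],[[0,0,0.5],[0,0,0]],[[0,0,0.5],[0,0,0]],[[0,0,0.5],[0,0,0]],[[0,0,30],[0,0,0]],[[0,0,60],[0,0,0]],[[0,0,90],[0,0,0]],[[0,0,110],[0,0,0]]], "hand": 87}}

```text
time_s: 21.95
tool_pos: [0.5369, -0.0133, 0.1035]
tool_rot: [179.9, 0.0, 95.9]
force: [0.8, -0.1, 0.6]
grip_width: 0.0868
```

{"api": "apply_moves", "payload": {"targets": [[[0,40,0],[0,0,0]],[[0,80,0],[0,0,0]],[[0,120,0],[0,0,0]],[[0,160,0],[0,0,0]],[[0,200,0],[0,0,0]],[[0,231,0],[0,0,0]],[[0,231,0],[0,0,0]],[[0,231,0],[0,0,0]]], "hand": 0}}

```text
time_s: 22.75
tool_pos: [0.5356, 0.2182, 0.1012]
tool_rot: [-180.0, 0.0, 96.0]
force: [-0.9, -0.6, 0.3]
grip_width: 0.0312
```

```bash
cat > m4.py <<'E'
from h import *
np.set_printoptions(precision=4,suppress=True)
s=shot('side','s8.png');t=shot('top','t8.png')
o=env.get_obs();print(o['time_s'],o['tool_pos'],o['tool_rot'],o['force'],o['grip_width'],o['qpos'])
org=lambda I:np.clip(I[...,0]-I[...,2]-70,0,120)
for n,p in(('side',s),('top',t)):
    print(n,'cap',fit([p],CAP,[.536,-.013,0,.004],org,(0,1),pad=4))
    print(n,'dish',fit([p],[box(.11,.11,0,.014)],[.536,-.013,-.06,0],lambda I:np.maximum(blue(I),np.clip(I[...,0]-I[...,2]-70,0,120)),pad=6))
E
python3 m4.py
```

```text
22.85 [0.5362 0.216  0.1011] [-179.9745    0.063    95.7498] [0.2532 0.4521 0.1743] 0.02317905979432335 [ 14.8496  18.7318 -46.7614  98.415   14.5446  69.1856 -29.8833]
side cap (array([ 0.537 , -0.0139,  0.    ,  0.004 ]), np.float64(0.20389727404346555))
side dish (array([ 0.5377, -0.0157, -0.0741,  0.    ]), np.float64(0.4764543092049018))
top cap (array([ 0.535 , -0.0109,  0.    ,  0.004 ]), np.float64(0.06761493199717478))
top dish (array([ 0.5356, -0.0124, -0.0705,  0.    ]), np.float64(0.30881865727888413))
```

{"api": "apply_moves", "payload": {"targets": [[[0,0,-20],[0,0,-0.05]],[[0,0,-40],[0,0,-0.05]],[[0,0,-60],[0,0,-0.05]],[[0,0,-80],[0,0,-0.05]],[[0,0,-90],[0,0,-0.05]],[[0,0,-95],[0,0,-0.05]],[[0,0,-95],[0,0,-0.05]]], "hand": 0}}

```text
time_s: 23.55
tool_pos: [0.536, 0.2168, 0.0062]
tool_rot: [-180.0, 0.0, 92.9]
force: [0.9, 0.5, 0.8]
grip_width: 0.0004
```

{"api": "apply_moves", "payload": {"targets": [[[0,0,-1],[0,0,0]],[[0,0,-2],[0,0,0]],[[0,0,-3],[0,0,0]],[[0,0,-3],[0,0,0]]]}}

```text
time_s: 23.95
tool_pos: [0.5361, 0.2176, 0.0037]
tool_rot: [180.0, 0.0, 93.0]
force: [0.2, -0.4, 0.1]
grip_width: 0.0003
```

{"api": "apply_moves", "payload": {"targets": [[[0,0,-1],[0,0,0]],[[0,0,-2],[0,0,0]],[[0,0,-3],[0,0,0]],[[0,0,-3],[0,0,0]]]}}

```text
time_s: 24.35
tool_pos: [0.5358, 0.2175, 0.0003]
tool_rot: [-180.0, 0.0, 93.0]
force: [0.5, 0.4, 0.5]
grip_width: 0.0003
```

{"api": "apply_moves", "payload": {"targets": [[[0,0,-1],[0,0,0]],[[0,0,-2],[0,0,0]],[[0,0,-3],[0,0,0]],[[0,0,-3],[0,0,0]]]}}

```text
time_s: 24.75
tool_pos: [0.5358, 0.2175, -0.0027]
tool_rot: [-180.0, 0.0, 93.0]
force: [0.2, 0.2, 0.2]
grip_width: 0.0008
```

{"api": "apply_moves", "payload": {"targets": [[[0,0,-1],[0,0,0]],[[0,0,-2],[0,0,0]],[[0,0,-3],[0,0,0]],[[0,0,-3],[0,0,0]]]}}

```text
time_s: 25.15
tool_pos: [0.5358, 0.2175, -0.0057]
tool_rot: [-180.0, 0.0, 93.0]
force: [0.0, 1.1, -0.0]
grip_width: 0.0005
```

{"api": "apply_moves", "payload": {"targets": [[[0,0,-1],[0,0,0]],[[0,0,-2],[0,0,0]],[[0,0,-2],[0,0,0]]]}}

```text
time_s: 25.45
tool_pos: [0.5359, 0.2176, -0.0077]
tool_rot: [-180.0, 0.0, 93.0]
force: [-0.0, -0.0, -0.3]
grip_width: 0.0005
```

{"api": "apply_moves", "payload": {"targets": [[[0,0,-1],[0,0,0]],[[0,0,-2],[0,0,0]],[[0,0,-2],[0,0,0]]]}}

```text
time_s: 25.75
tool_pos: [0.536, 0.2176, -0.009]
tool_rot: [180.0, 0.0, 93.0]
force: [-1.9, -0.1, 5.3]
grip_width: 0.0003
```

{"api": "apply_moves", "payload": {"targets": [[[0,0,-1],[0,0,0]],[[0,0,-2],[0,0,0]],[[0,0,-2],[0,0,0]]]}}

```text
time_s: 26.05
tool_pos: [0.5361, 0.2176, -0.0091]
tool_rot: [180.0, 0.1, 93.0]
force: [-5.9, -3.1, 17.4]
grip_width: 0.0005
```

```bash
python3 - <<'E'
from h import *
s=shot('side','s9.png')
o=env.get_obs();print(o['tool_pos'],o['force'])
for z in(0,.02,.03,.04): print(z,(proj(s,o['tool_pos']+[0,0,z])-[190,220])*6)
im=cv2.imread('pics/s9.png')[220:320,190:310]
cv2.imwrite('pics/c9.png',cv2.resize(im,(720,600),interpolation=cv2.INTER_CUBIC))
E
```

```text
[ 0.53610222  0.2175867  -0.00908857] [-6.91706781 -3.59807035 17.84025301]
0 [[284.52384513 505.37684457]]
0.02 [[281.08379742 481.70780814]]
0.03 [[279.32460585 469.59054263]]
0.04 [[277.53853296 457.27894163]]
```

View pics/c9.png

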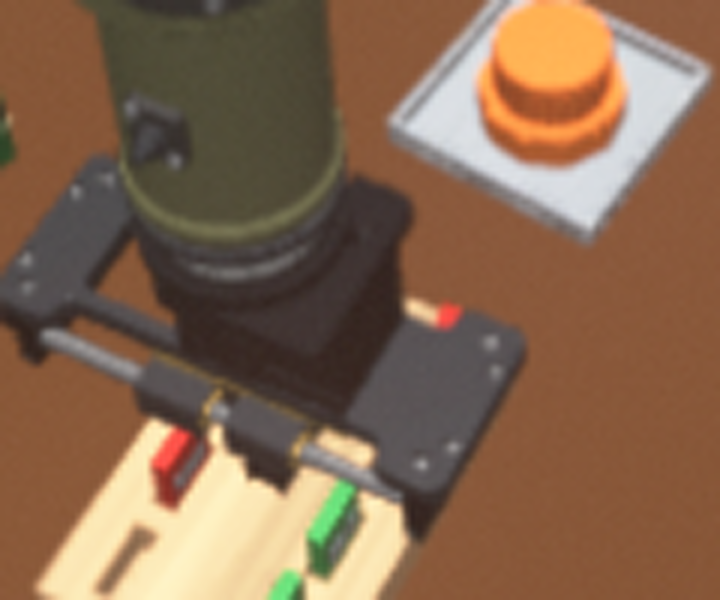

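Contact at reported −0.009, so the true height is the reported z + 37 mm. The picture also shows the cap upright in the dish at (550,85). Now to the first red (target .5705, .196).

{"api": "apply_moves", "payload": {"targets": [[[0,0,30],[0,0,0]],[[0,0,60],[0,0,0]],[[17,-11,60],[0,0,0]],[[34.5,-21.6,60],[0,0,0]],[[34.5,-21.6,60],[0,0,0]],[[34.5,-21.6,60],[0,0,0]]], "hand": 30}}

```text
time_s: 26.7
tool_pos: [0.5701, 0.1953, 0.0474]
tool_rot: [-179.9, -0.0, 92.9]
force: [-0.4, 0.3, -0.7]
grip_width: 0.029
```

```bash
cat > look.py <<'E'
from h import *
import sys
np.set_printoptions(precision=4,suppress=True)
n=sys.argv[1]; x,y,w,h,k=map(int,sys.argv[2:7]); cam=sys.argv[7] if len(sys.argv)>7 else 'side'
s=shot(cam,n+'.png'); o=env.get_obs();print(o['time_s'],o['tool_pos'],o['tool_rot'],o['force'],o['grip_width'],o['qpos'])
cv2.imwrite('pics/c%s.png'%n,cv2.resize(cv2.imread('pics/'+n+'.png')[y:y+h,x:x+w],(w*k,h*k),interpolation=cv2.INTER_CUBIC))
E
python3 look.py a10 190 220 120 100 6
```

```text
26.75 [0.5696 0.1962 0.0475] [-179.8999   -0.0187   92.9869] [0.4714 1.164  0.2849] 0.02937259910246021 [ 13.9549  24.6717 -43.737   97.9586  18.5095  64.9553 -32.157 ]
```

View pics/ca10.png

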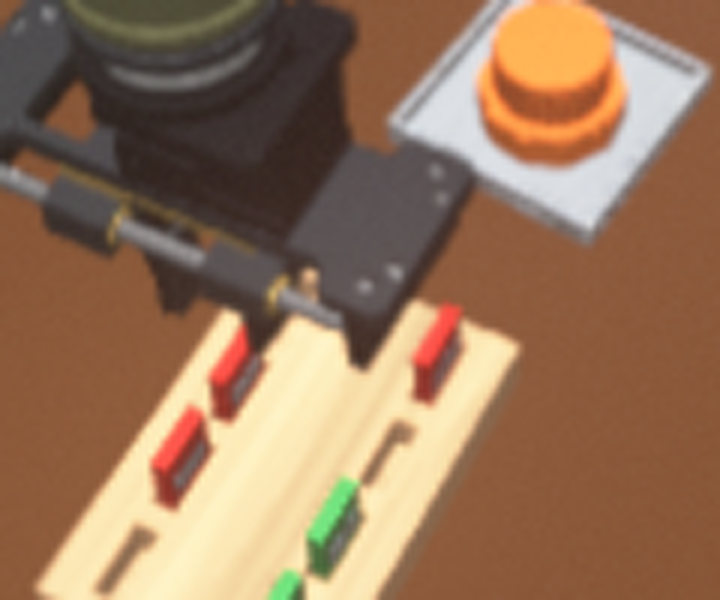

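The fingers (175,300) and (265,340) straddle the first red (235,370). Descend and grip.

{"api": "apply_moves", "payload": {"targets": [[[0.7,0,-15],[0,0,0]],[[0.7,0,-30],[0,0,0]],[[0.7,0,-40],[0,0,0]],[[0.7,0,-47],[0,0,0]],[[0.7,0,-50.5],[0,0,0]],[[0.7,0,-50.5],[0,0,0]]]}}

```text
time_s: 27.35
tool_pos: [0.5708, 0.196, -0.0026]
tool_rot: [-179.9, 0.0, 93.0]
force: [-0.0, 0.2, 0.7]
grip_width: 0.0301
```

{"api": "apply_moves", "payload": {"targets": [[[0,0,0],[0,0,0]],[[0,0,0],[0,0,0]],[[0,0,0],[0,0,0]],[[0,0,0],[0,0,0]],[[0,0,0],[0,0,0]],[[0,0,0],[0,0,0]]], "hand": 0, "squeeze": 15}}

```text
time_s: 27.95
tool_pos: [0.5714, 0.1961, -0.0017]
tool_rot: [180.0, 0.0, 93.0]
force: [0.1, 0.0, 1.8]
grip_width: 0.008
```

```bash
python3 -c "
from h import *
o=env.get_obs();print(o['tool_pos'],o['tool_rot'],o['force'],o['wrist_torque'],o['grip_width'])"
```

```text
[ 0.57144575  0.19605829 -0.00166109] [1.79961258e+02 3.42222014e-03 9.29827153e+01] [0.0624744  0.03576923 1.77993055] [-0.05890682 -0.06860523  0.00176732] 0.008032183722795837
```

{"api": "apply_moves", "payload": {"targets": [[[0,0,30],[0,0,0]],[[0,0,70],[0,0,0]],[[0,0,115],[0,0,0]],[[0,-10,160],[0,0,0]],[[-5,-35,197],[0,0,0]],[[-13,-75,197],[0,0,0]],[[-22,-118,197],[0,0,0]],[[-31,-160,197],[0,0,0]]]}}

```text
time_s: 28.75
tool_pos: [0.5397, 0.0346, 0.1953]
tool_rot: [180.0, 0.0, 93.0]
force: [0.7, -0.8, -0.5]
grip_width: 0.0079
```

{"api": "apply_moves", "payload": {"targets": [[[-9,-42,0],[0,0,0]],[[-18,-84,0],[0,0,0]],[[-27,-126,0],[0,0,0]],[[-36,-168,0],[0,0,0]],[[-45,-210,0],[0,0,0]],[[-54,-245,0],[0,0,-0.018]],[[-54,-256.5,0],[0,0,-0.018]],[[-54,-256.5,0],[0,0,-0.018]]]}}

```text
time_s: 29.55
tool_pos: [0.4855, -0.2224, 0.1946]
tool_rot: [-180.0, -0.0, 91.7]
force: [1.4, 0.7, -0.6]
grip_width: 0.0079
```

```bash
python3 look.py a11 280 110 120 100 6; python3 - <<'E'
from h import *
np.set_printoptions(precision=4,suppress=True)
s=shot('side');t=shot('top')
reds=lambda I:np.clip(I[...,0]-I[...,1]-np.abs(I[...,1]-I[...,2])*1.0-40,0,150)
z=env.get_obs()['tool_pos'][2]
print(fit([s],[box(.008,.030,0,.029)],[.486,-.2205,.04,z+.0077],reds,(0,1),pad=3))
E
```

```text
29.6 [ 0.4863 -0.22    0.1948] [179.9951  -0.0669  91.9238] [ 1.1503  1.013  -0.1031] 0.007965927812559956 [ 50.6009   5.6906 -30.8796  97.91     2.9254  77.2382  21.1219]
(array([ 0.4977, -0.2414,  0.04  ,  0.2027]), np.float64(0.45464787245399574))
```

View pics/ca11.png

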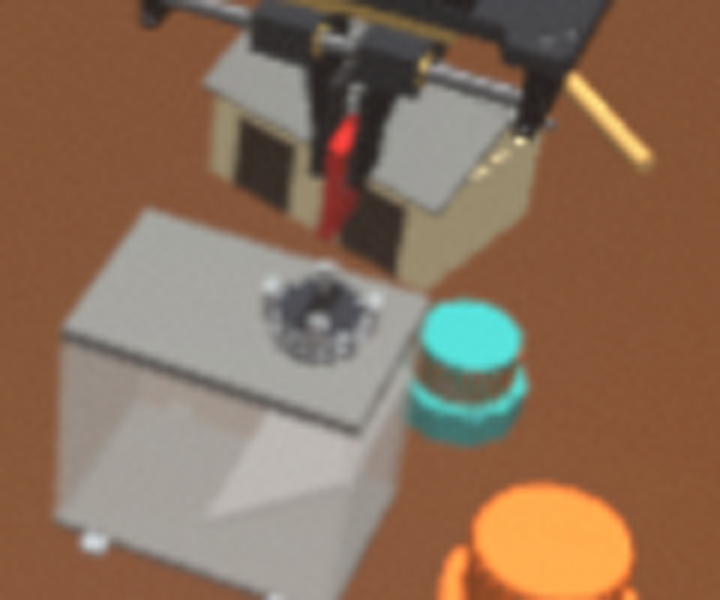

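The red is held upright at (340,180), above the neck and slot at (320,315). I'll lower it slowly while watching the force.

{"api": "apply_moves", "payload": {"targets": [[[-0.2,-0.5,-20],[0,0,0]],[[-0.2,-0.5,-38],[0,0,0]],[[-0.2,-0.5,-45],[0,0,0]],[[-0.2,-0.5,-45],[0,0,0]]]}}

```text
time_s: 30.1
tool_pos: [0.4858, -0.2192, 0.1492]
tool_rot: [-179.9, -0.1, 92.1]
force: [0.6, -0.0, 0.3]
grip_width: 0.0073
```

{"api": "apply_moves", "payload": {"targets": [[[0,0,-2],[0,0,0]],[[0,0,-4],[0,0,0]],[[0,0,-6],[0,0,0]],[[0,0,-8],[0,0,0]],[[0,0,-8],[0,0,0]]]}}

```text
time_s: 30.6
tool_pos: [0.4858, -0.221, 0.1418]
tool_rot: [-180.0, -0.0, 91.9]
force: [0.5, -0.0, 0.2]
grip_width: 0.008
```

```bash
python3 -c "
from h import *
o=env.get_obs();print(o['tool_pos'],o['tool_rot'],o['force'],o['wrist_torque'],o['grip_width'])"
```

```text
[ 0.48582852 -0.22099837  0.14181591] [-1.79989065e+02 -6.13145446e-03  9.19446173e+01] [ 0.48275359 -0.03789055  0.16144088] [ 0.01062984 -0.07220798 -0.02378576] 0.008048818492883957
```

{"api": "apply_moves", "payload": {"targets": [[[0,0,-3],[0,0,0]],[[0,0,-6],[0,0,0]],[[0,0,-9],[0,0,0]],[[0,0,-12],[0,0,0]],[[0,0,-15],[0,0,0]],[[0,0,-15],[0,0,0]]]}}

```text
time_s: 31.2
tool_pos: [0.4856, -0.2208, 0.1264]
tool_rot: [-180.0, -0.0, 92.0]
force: [0.1, -0.1, 0.0]
grip_width: 0.0079
```

```bash
python3 -c "
from h import *
o=env.get_obs();print(o['tool_pos'],o['tool_rot'],o['force'],o['wrist_torque'],o['grip_width'])"
```

```text
[ 0.4855937  -0.2208383   0.12636474] [-1.79955635e+02 -2.79354925e-02  9.19506084e+01] [ 0.05173329 -0.13629147  0.01037142] [-0.05984813 -0.14497936 -0.05878013] 0.007937335582954126
```

{"api": "apply_moves", "payload": {"targets": [[[0,0,0],[0,0,0]],[[0,0,0],[0,0,0]],[[0,0,0],[0,0,0]],[[0,0,0],[0,0,0]],[[0,0,20],[0,0,0]],[[0,0,45],[0,0,0]],[[0,0,70],[0,0,0]],[[0,0,70],[0,0,0]]], "hand": 24}}

```text
time_s: 32.0
tool_pos: [0.4883, -0.2218, 0.2008]
tool_rot: [179.7, 0.2, 92.0]
force: [-0.6, -0.2, 0.5]
grip_width: 0.0241
```

```bash
python3 look.py a12 270 130 100 85 7
```

```text
32.05 [ 0.4872 -0.2215  0.1988] [179.8156   0.1194  91.9456] [ 0.7862 -0.4919 -0.6762] 0.024138312390807493 [ 50.657    5.5249 -30.8545  97.6064   2.9427  77.4469  21.2361]
```

View pics/ca12.png

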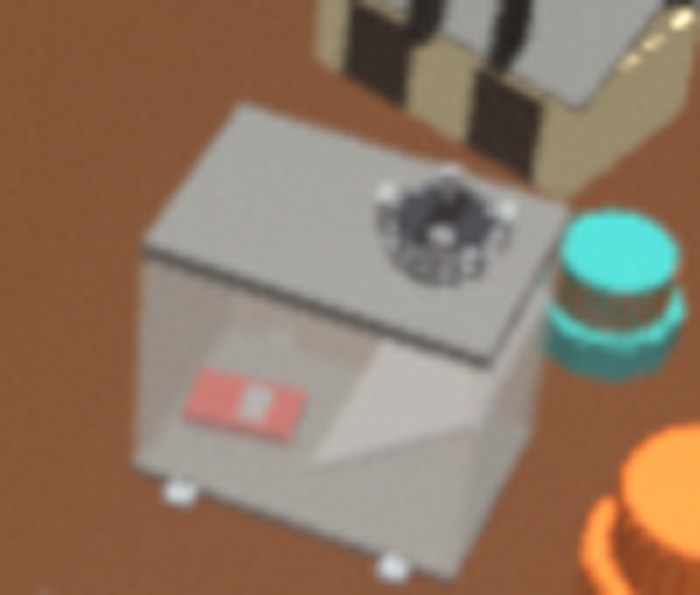

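The first red lies inside the tin at (245,405). On to the second (.569, .2396).

{"api": "apply_moves", "payload": {"targets": [[[8,42,0],[0,0,0.018]],[[16,84,0],[0,0,0.018]],[[24,126,0],[0,0,0.018]],[[32,168,0],[0,0,0.018]],[[40,210,0],[0,0,0.018]],[[48,252,0],[0,0,0.018]],[[56,294,0],[0,0,0.018]],[[64,336,0],[0,0,0.018]]], "hand": 28}}

```text
time_s: 32.85
tool_pos: [0.5495, 0.1163, 0.1959]
tool_rot: [-179.9, 0.0, 93.0]
force: [0.5, -0.1, 0.6]
grip_width: 0.0279
```

{"api": "apply_moves", "payload": {"targets": [[[8,42,-20],[0,0,0]],[[16,84,-50],[0,0,0]],[[19,124.5,-80],[0,0,0]],[[19,124.5,-115],[0,0,0]],[[19,124.5,-145],[0,0,0]],[[19,124.5,-145],[0,0,0]],[[19,124.5,-145],[0,0,0]]]}}

```text
time_s: 33.55
tool_pos: [0.5684, 0.2392, 0.0515]
tool_rot: [-179.9, 0.0, 93.0]
force: [0.2, 0.3, 0.4]
grip_width: 0.0283
```

```bash
python3 -c "
from h import *
env.read_camera('side')
o=env.get_obs();print(o['tool_pos'],o['tool_rot'],o['force'],o['wrist_torque'],o['grip_width'])"
```

```text
[0.56958694 0.23962437 0.05295955] [ 1.79938274e+02 -3.18820154e-02  9.29534059e+01] [-0.45949792  0.44871839  0.13566099] [-0.04042873 -0.09040001  0.04124581] 0.027948027107342354
```

{"api": "apply_moves", "payload": {"targets": [[[0,0,-15],[0,0,0]],[[0,0,-30],[0,0,0]],[[0,0,-42],[0,0,0]],[[0,0,-50],[0,0,0]],[[0,0,-54],[0,0,0]],[[0,0,-54],[0,0,0]]]}}

```text
time_s: 34.2
tool_pos: [0.5685, 0.2394, -0.0028]
tool_rot: [-179.9, 0.0, 93.0]
force: [0.4, -0.6, -0.2]
grip_width: 0.028
```

{"api": "apply_moves", "payload": {"targets": [[[0,0,0],[0,0,0]],[[0,0,0],[0,0,0]],[[0,0,0],[0,0,0]],[[0,0,0],[0,0,0]],[[0,0,0],[0,0,0]],[[0,0,0],[0,0,0]]], "hand": 0}}

```text
time_s: 34.8
tool_pos: [0.5693, 0.2396, -0.0016]
tool_rot: [180.0, -0.0, 93.0]
force: [-0.4, -0.6, 2.7]
grip_width: 0.0078
```

```bash
python3 -c "
from h import *
o=env.get_obs();print(o['tool_pos'],o['tool_rot'],o['force'],o['wrist_torque'],o['grip_width'])"
```

```text
[ 0.56927679  0.23958992 -0.00162206] [ 1.79957889e+02 -3.31591541e-03  9.29765886e+01] [-0.36820884 -0.5947795   2.65911889] [-0.06457668 -0.05653266 -0.00552782] 0.007797849623925458
```

{"api": "apply_moves", "payload": {"targets": [[[0,0,30],[0,0,0]],[[0,0,70],[0,0,0]],[[0,0,115],[0,0,0]],[[0,-10,160],[0,0,0]],[[-5,-40,198],[0,0,0]],[[-13,-82,198],[0,0,0]],[[-22,-124,198],[0,0,0]],[[-31,-166,198],[0,0,0]]]}}

```text
time_s: 35.6
tool_pos: [0.5375, 0.072, 0.1961]
tool_rot: [180.0, 0.0, 93.0]
force: [1.6, -1.5, -0.9]
grip_width: 0.008
```

{"api": "apply_moves", "payload": {"targets": [[[-8,-42,0],[0,0,0]],[[-16,-84,0],[0,0,0]],[[-24,-126,0],[0,0,0]],[[-32,-168,0],[0,0,0]],[[-40,-210,0],[0,0,0]],[[-48,-252,0],[0,0,-0.018]],[[-52,-288,0],[0,0,-0.018]],[[-52,-294,0],[0,0,-0.018]]]}}

```text
time_s: 36.4
tool_pos: [0.4838, -0.2265, 0.1954]
tool_rot: [-179.9, 0.1, 91.5]
force: [-1.2, 0.5, -0.5]
grip_width: 0.0079
```

{"api": "apply_moves", "payload": {"targets": [[[0,0,0],[0,0,0]],[[0,0,-15],[0,0,0]],[[0,0,-30],[0,0,0]],[[0,0,-30],[0,0,0]]]}}

```text
time_s: 36.8
tool_pos: [0.4843, -0.2181, 0.1627]
tool_rot: [-179.7, -0.2, 92.1]
force: [0.0, 0.7, -1.4]
grip_width: 0.0077
```

```bash
python3 -c "
from h import *
env.read_camera('side')
o=env.get_obs();print(o['tool_pos'],o['tool_rot'],o['force'],o['wrist_torque'],o['grip_width'])"
```

```text
[ 0.48498389 -0.21869888  0.16405073] [-1.79829915e+02 -1.05435709e-01  9.20799416e+01] [0.08849158 0.33204731 0.40536925] [ 0.00046097 -0.09703243  0.00283723] 0.008010571454211433
```

{"api": "apply_moves", "payload": {"targets": [[[0,0,0],[0,0,0]],[[0,0,0],[0,0,0]],[[0,0,-8],[0,0,0]],[[0,0,-15],[0,0,0]],[[0,0,-15],[0,0,0]],[[0,0,-15],[0,0,0]]]}}

```text
time_s: 37.45
tool_pos: [0.4857, -0.2204, 0.1506]
tool_rot: [-180.0, -0.0, 91.9]
force: [0.2, -0.5, 0.4]
grip_width: 0.0077
```

{"api": "apply_moves", "payload": {"targets": [[[0,0,-2],[0,0,0]],[[0,0,-4],[0,0,0]],[[0,0,-6],[0,0,0]],[[0,0,-8],[0,0,0]],[[0,0,-8],[0,0,0]]]}}

```text
time_s: 37.95
tool_pos: [0.4858, -0.2204, 0.1426]
tool_rot: [-180.0, -0.0, 92.0]
force: [-0.2, 0.7, 0.1]
grip_width: 0.0081
```

```bash
python3 -c "
from h import *
o=env.get_obs();print(o['tool_pos'],o['tool_rot'],o['force'],o['wrist_torque'],o['grip_width'])"
```

```text
[ 0.48575551 -0.22041174  0.14262163] [-1.79976401e+02 -1.58748457e-02  9.19511621e+01] [-0.22628536  0.65265577  0.13249195] [-0.00083545 -0.18358237 -0.01707292] 0.008100510932028196
```

Entering cleanly. I'll finish the insertion, release, and go for the third (.5035, .1475).

{"api": "apply_moves", "payload": {"targets": [[[0,0,-3],[0,0,0]],[[0,0,-6],[0,0,0]],[[0,0,-9],[0,0,0]],[[0,0,-12],[0,0,0]],[[0,0,-16],[0,0,0]],[[0,0,-16],[0,0,0]]]}}

```text
time_s: 38.55
tool_pos: [0.4855, -0.2203, 0.1263]
tool_rot: [-179.9, -0.0, 92.0]
force: [0.8, -0.0, -0.9]
grip_width: 0.0078
```

{"api": "apply_moves", "payload": {"targets": [[[0,0,0],[0,0,0]],[[0,0,0],[0,0,0]],[[0,0,0],[0,0,0]],[[0,0,0],[0,0,0]],[[0,0,20],[0,0,0]],[[0,0,45],[0,0,0]],[[0,0,70],[0,0,0]],[[0,0,70],[0,0,0]]], "hand": 24}}

```text
time_s: 39.35
tool_pos: [0.4883, -0.2213, 0.2008]
tool_rot: [179.7, 0.2, 92.0]
force: [-0.2, -0.2, -0.4]
grip_width: 0.024
```

```bash
cat > m5.py <<'E'
from h import *
np.set_printoptions(precision=4,suppress=True)
s=shot('side','s_chk.png');o=env.get_obs();print(o['time_s'],o['tool_pos'],o['tool_rot'],o['grip_width'])
I=s['image'].astype(int);m=((I[...,0]-I[...,1]>50)&(abs(I[...,1]-I[...,2])<25)&(I[...,0]>150)).astype(np.uint8)
n,l,st,c=cv2.connectedComponentsWithStats(m)
for i in range(1,n):
    if st[i,4]>8: print(st[i],c[i].round(1))
print('dish',fit([s],[box(.11,.11,0,.014)],[.536,-.013,-.06,0],lambda I:np.maximum(blue(I),np.clip(I[...,0]-I[...,2]-70,0,120))))
E
python3 m5.py
```

```text
39.4 [ 0.4872 -0.2209  0.1988] [179.818    0.118   91.9498] 0.024179470454111063
[296 181  17  11  84] [303.7 185.8]
[168 197  19  18 129] [177.7 205.4]
[259 271   8  16  48] [262.  277.3]
dish (array([ 0.5378, -0.0143, -0.0656,  0.    ]), np.float64(0.39355707708149984))
```

{"api": "apply_moves", "payload": {"targets": [[[4,42,0],[0,0,0.018]],[[8,84,0],[0,0,0.018]],[[11,126,0],[0,0,0.018]],[[14,168,0],[0,0,0.018]],[[17.5,210,0],[0,0,0.018]],[[17.5,252,0],[0,0,0.018]],[[17.5,294,0],[0,0,0.018]],[[17.5,335,0],[0,0,0.018]]], "hand": 28}}

```text
time_s: 40.2
tool_pos: [0.5025, 0.116, 0.1959]
tool_rot: [-179.9, 0.0, 93.0]
force: [0.7, 1.1, -0.2]
grip_width: 0.028
```

{"api": "apply_moves", "payload": {"targets": [[[0,33,-20],[0,0,0]],[[0,33,-50],[0,0,0]],[[0,33,-80],[0,0,0]],[[0,33,-115],[0,0,0]],[[0,33,-145],[0,0,0]],[[0,33,-145],[0,0,0]],[[0,33,-145],[0,0,0]]]}}

```text
time_s: 40.9
tool_pos: [0.5028, 0.1477, 0.0517]
tool_rot: [-179.9, -0.0, 93.0]
force: [-0.1, 0.8, 0.8]
grip_width: 0.028
```

```bash
python3 look.py a13 190 220 120 100 6
```

```text
40.95 [0.504  0.1479 0.0529] [179.9453  -0.0272  92.9925] [ 0.8346 -0.0467 -0.4428] 0.027763168790771616 [ 25.7026  15.4308 -50.2171 108.4269  13.364   62.1492 -26.8047]
```

View pics/ca13.png

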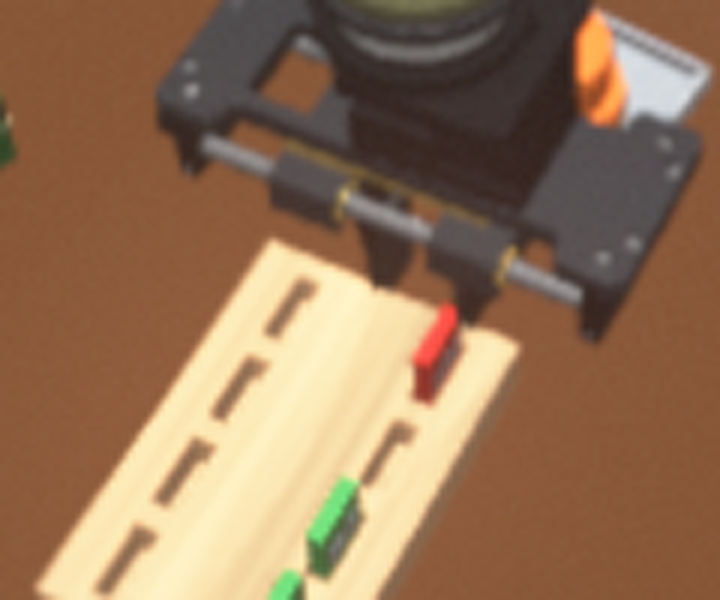

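The fingers straddle the last red (435,355) as they did the first; both greens still stand.

{"api": "apply_moves", "payload": {"targets": [[[0,0,-15],[0,0,0]],[[0,0,-30],[0,0,0]],[[0,0,-42],[0,0,0]],[[0,0,-50],[0,0,0]],[[0,0,-54],[0,0,0]],[[0,0,-54],[0,0,0]]]}}

```text
time_s: 41.55
tool_pos: [0.5029, 0.1475, -0.0027]
tool_rot: [-179.9, -0.0, 93.0]
force: [0.4, -0.6, 0.6]
grip_width: 0.0282
```

{"api": "apply_moves", "payload": {"targets": [[[0,0,0],[0,0,0]],[[0,0,0],[0,0,0]],[[0,0,0],[0,0,0]],[[0,0,0],[0,0,0]],[[0,0,0],[0,0,0]],[[0,0,0],[0,0,0]]], "hand": 0}}

```text
time_s: 42.15
tool_pos: [0.5038, 0.1475, -0.0017]
tool_rot: [180.0, 0.0, 93.0]
force: [-1.3, 0.2, 1.7]
grip_width: 0.0078
```

```bash
python3 -c "
from h import *
o=env.get_obs();print(o['tool_pos'],o['tool_rot'],o['force'],o['wrist_torque'],o['grip_width'])"
```

```text
[ 0.50379926  0.1475177  -0.00166987] [1.79958931e+02 7.06252869e-03 9.29776395e+01] [-1.34690508  0.21316229  1.66855616] [-0.01562441 -0.07065559  0.00633341] 0.0077687244705181525
```

Shift back by (−17.5, −368).

{"api": "apply_moves", "payload": {"targets": [[[0,0,30],[0,0,0]],[[0,0,70],[0,0,0]],[[0,0,115],[0,0,0]],[[0,-10,160],[0,0,0]],[[-2,-35,198],[0,0,0]],[[-4,-75,198],[0,0,0]],[[-6,-110,198],[0,0,0]],[[-8,-145,198],[0,0,0]]]}}

```text
time_s: 42.95
tool_pos: [0.4953, 0.001, 0.1963]
tool_rot: [179.9, 0.1, 93.0]
force: [0.5, 0.6, -0.4]
grip_width: 0.008
```

{"api": "apply_moves", "payload": {"targets": [[[-2,-38,0],[0,0,0]],[[-4,-76,0],[0,0,0]],[[-6,-114,0],[0,0,0]],[[-8,-152,0],[0,0,-0.018]],[[-9.5,-185,0],[0,0,-0.018]],[[-9.5,-210,0],[0,0,-0.018]],[[-9.5,-223,0],[0,0,-0.018]],[[-9.5,-223,0],[0,0,-0.018]]]}}

```text
time_s: 43.75
tool_pos: [0.4855, -0.222, 0.1955]
tool_rot: [-180.0, -0.0, 91.8]
force: [0.2, 0.0, -1.0]
grip_width: 0.0078
```

{"api": "apply_moves", "payload": {"targets": [[[0,0,0],[0,0,0]],[[0,0,-15],[0,0,0]],[[0,0,-30],[0,0,0]],[[0,0,-40],[0,0,0]],[[0,0,-45],[0,0,0]],[[0,0,-45],[0,0,0]],[[0,0,-45],[0,0,0]]]}}

```text
time_s: 44.45
tool_pos: [0.4862, -0.2204, 0.1511]
tool_rot: [180.0, 0.0, 92.0]
force: [1.2, -0.4, 0.3]
grip_width: 0.0074
```

{"api": "apply_moves", "payload": {"targets": [[[0,0,-2],[0,0,0]],[[0,0,-4],[0,0,0]],[[0,0,-6],[0,0,0]],[[0,0,-8],[0,0,0]],[[0,0,-8],[0,0,0]]]}}

```text
time_s: 44.95
tool_pos: [0.4858, -0.2204, 0.1426]
tool_rot: [-180.0, -0.0, 91.9]
force: [0.3, 0.3, -0.9]
grip_width: 0.0076
```

```bash
python3 -c "
from h import *
o=env.get_obs();print(o['tool_pos'],o['tool_rot'],o['force'],o['wrist_torque'],o['grip_width'])"
```

```text
[ 0.4857738  -0.22042437  0.14264889] [-1.79979862e+02 -1.36489306e-02  9.19484198e+01] [ 0.26955576  0.30026452 -0.89784351] [-0.04471745 -0.09621495  0.01646995] 0.007588414989152925
```

{"api": "apply_moves", "payload": {"targets": [[[0,0,-3],[0,0,0]],[[0,0,-6],[0,0,0]],[[0,0,-9],[0,0,0]],[[0,0,-12],[0,0,0]],[[0,0,-16],[0,0,0]],[[0,0,-16],[0,0,0]]]}}

```text
time_s: 45.55
tool_pos: [0.4855, -0.2203, 0.1262]
tool_rot: [-179.9, -0.0, 91.9]
force: [0.4, 0.2, -0.7]
grip_width: 0.0079
```

{"api": "apply_moves", "payload": {"targets": [[[0,0,0],[0,0,0]],[[0,0,0],[0,0,0]],[[0,0,0],[0,0,0]],[[0,0,0],[0,0,0]],[[0,0,20],[0,0,0]],[[0,0,45],[0,0,0]],[[0,0,80],[0,0,0]],[[0,0,110],[0,0,0]]], "hand": 24}}

```text
time_s: 46.35
tool_pos: [0.4861, -0.2204, 0.2386]
tool_rot: [180.0, 0.0, 92.0]
force: [-0.3, -0.6, -0.6]
grip_width: 0.0237
```

{"api": "apply_moves", "payload": {"targets": [[[-15,-35,0],[0,0,0]],[[-30,-70,0],[0,0,0]],[[-45,-105,0],[0,0,0]],[[-60,-140,0],[0,0,0]],[[-80,-180,0],[0,0,0]],[[-100,-220,0],[0,0,0]],[[-120,-250,0],[0,0,0]],[[-120,-250,0],[0,0,0]]]}}

```text
time_s: 47.15
tool_pos: [0.3603, -0.4764, 0.2361]
tool_rot: [-179.8, 0.1, 91.4]
force: [0.1, -0.7, -0.4]
grip_width: 0.0246
```

{"api": "apply_moves", "payload": {"targets": [[[0,0,0],[0,0,0]],[[0,0,0],[0,0,0]],[[0,0,0],[0,0,0]],[[0,0,0],[0,0,0]]]}}

```text
time_s: 47.55
tool_pos: [0.367, -0.4694, 0.2372]
tool_rot: [180.0, 0.0, 92.1]
force: [0.3, 0.1, 0.5]
grip_width: 0.024
```

```bash
python3 m5.py; python3 m4.py; python3 - <<'E'
import cv2,numpy as np
a=cv2.imread('pics/s8.png'); b=cv2.imread('pics/t8.png')
A=cv2.resize(a[130:345,190:390],(400,430),interpolation=cv2.INTER_CUBIC)
B=cv2.resize(a[160:215,280:350],(400,314),interpolation=cv2.INTER_CUBIC)
C=cv2.resize(b[200:270,170:370],(400,140),interpolation=cv2.INTER_CUBIC)
R=np.vstack([B,C]); A=cv2.copyMakeBorder(A,0,R.shape[0]-430,0,0,cv2.BORDER_CONSTANT)
cv2.imwrite('pics/cfin.png',np.hstack([A,R]))
E
```

```text
47.6 [ 0.3668 -0.4697  0.2372] [179.9838   0.0192  92.0559] 0.02369304209785696
[296 181  21  10  97] [304.9 185.9]
[320 182   5   5  18] [322.1 184. ]
[168 197  19  18 131] [177.6 205.4]
dish (array([ 0.5379, -0.0143, -0.0664,  0.    ]), np.float64(0.38807829765526763))
47.7 [ 0.3664 -0.47    0.2371] [179.9886   0.0173  92.0105] [ 0.4965 -0.9651  1.3241] 0.02404065693113387 [ 68.617   11.9514 -22.4562  86.0055   4.5746  82.9278  48.0483]
side cap (array([ 0.537 , -0.0133,  0.    ,  0.004 ]), np.float64(0.18944236318494972))
side dish (array([ 0.5378, -0.0143, -0.0653,  0.    ]), np.float64(0.3890456555232033))
top cap (array([ 0.5348, -0.0108,  0.    ,  0.004 ]), np.float64(0.06757818589210121))
top dish (array([ 0.5356, -0.0124, -0.0648,  0.    ]), np.float64(0.3096401931617612))
```

View pics/cfin.png

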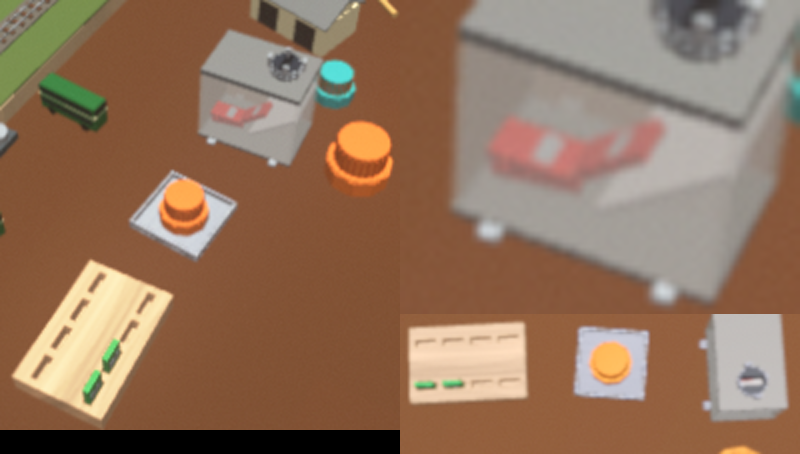

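The last picture shows the cap upright in the dish at (184,205). Both greens are in their pockets at (112,355) and (93,385), and the reds are in the tin, one leaning on the ramp with its end at (655,130). I'll check that this one is clear of the slot, then sign off.

```bash
python3 - <<'E'
from h import *
s=shot('side')
o,v=ray(s,(324.6-.5,182.3))
for y in(-.19,-.2,-.21,-.22,-.23): print(y,(o+v*(y-o[1])/v[1]).round(3))
t=shot('top');x0,y0=proj(t,[.486,-.2205,.153])[0].round().astype(int)
print(t['image'][y0-2:y0+5,x0-7:x0+8].astype(int)[...,0]-t['image'][y0-2:y0+5,x0-7:x0+8].astype(int)[...,1])
E
```

```text
-0.19 [ 0.494 -0.19   0.089]
-0.2 [ 0.498 -0.2    0.079]
-0.21 [ 0.501 -0.21   0.069]
-0.22 [ 0.505 -0.22   0.059]
-0.23 [ 0.508 -0.23   0.049]
[[ 2  2  4  6 10 11 11  7  2  2  2  1  1  0  1]
 [ 2 12 28 30 31 31 27 17  6  5  4  4  2  1  2]
 [ 4 16 26 24 21 22 20 14  7  5  5  5  4  1  2]
 [ 2  4  8  9  8  9  9  7  5  4  5  5  3  2  2]
 [ 1  1  2  3  3  3  4  3  3  3  3  3  2  0  2]
 [ 2  0  1  1  0  0  1  0  1  2  0  1 -1  0  2]
 [ 3  1  1  0 -1 -1 -1 -1 -2 -1 -1  0  0  2  3]]
```

```bash
python3 -c "
from cell import env
print(env.sign_off())"
```

```text
the job is handed in; nothing more can be done
None
```

The job is done and handed in at about 48 s. The cap is off and in the dish, and all three red cassettes in the rack are inside the tin.

- **Cap:** I unscrewed it anticlockwise in two twists of about 2.5 rad each, lifted it straight off and set it upright in the dish. In the last fits it sits about 1–2 mm from the dish's centre in both views. The dish was never seen to move.
- **Cassettes:** Each red went through the slot with almost no force. The last picture shows the reds in a pile in the tin. They partly hide each other, so I did not count three separate ones. One leans on the ramp, and its top end is at most about 90 mm above the table, below the slot's lower end at 127 mm. Both greens still stand in their pockets.
- **Bystanders:** I moved no look-alike and none of the buses, shed or portal. I did not re-measure the bystanders at the end, and the last picture shows only some of them.

**Disagreements:**
- The reported tool height was about 37 mm lower than the true one. My first closing on the cap passed harmlessly above it, and I then calibrated by touching the rack.
- The two cameras differed by 2–4 mm. I corrected for that using the positions found by touch.

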